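# Lock the portafilter into the slim espresso machine

### The arm

A 6-joint arm with a two-finger parallel gripper is mounted at the origin on a cart in front of the work surface, level with it; the furniture and walls round the work are solid. World frame = base frame: x ahead of the robot, y to its left, z up, the work surface at z = 0. Lengths are in m, angles in rad, forces in N, time in s.
With the tool pointing down it reaches from about 0.35 to 0.975 m from the base axis. Payload 4.9 kg.
Tool frame: the origin (TCP) lies at the very end of the fingers, on their centre line; the grasp point (between the pads) lies 19 mm behind it; z points along the fingers, y is the line along which they close (so a half turn about z gives the same grasp; the last joint's range is limited). The gripper opens to 85 mm and grips with 20 to 120 N. Pads are 22 mm wide; open, the fingers measure 114 mm over their backs; the gripper's body (76 mm by 85 mm) begins 54 mm behind the grasp point. The pads swing forward as they close: fully open they stand 13 mm farther back than shut.
Start: joints at [1.083, 0.053, 1.613, -0, 1.476, -0.119], TCP at [0.225, 0.583, 0.195] pointing down, gripper open.
Joint ranges: [-3.01, 3.01], [-1.01, 2.22], [0.06, 2.58], [-1.02, 4.17], [0.09, 2.62], [-3.14, 3.14]. Speed limits (rad/s): [2.57, 2.57, 3.14, 3.14, 3.14, 3.14].

### API

Orientations are given as a rotation vector (axis times angle).
In Python, from station import ctrl gives the robot as it stands. The module is installed in compiled form; this text tells all that it offers.
- The arm moves only by the tool jog_arm, never from a script. Its argument "steps" is a list of rows, each an object with "delta_rot": the turn, a rotation vector about the tool's x, y, z in degrees, a list of three; "linear": the shift along the tool's x, y, z in m, a list of three; "grip": the finger opening in m, from 0 to 0.0854. In form: [{"delta_rot": [rx, ry, rz], "linear": [x, y, z], "grip": grip}, ...]. A call has 1 to 10 rows; each row shifts and turns the commanded pose from where the row before left it, along the tool's axes as they then stand; what a row does not reach is not made up. A row lasts 1/10 s, in which the tool goes at most 50 mm and 8.59 degrees, less where a joint would pass 70% of its speed; a pose out of reach is approached as far as the arm can. A call with a gripper value outside its range is refused whole. The fingers move at their own pace and stop on an object; "newtons" is the grip in N (left out, the last holds). Time passes only in rows, so rows that do not move let the fingers close. It gives the time, the measured TCP pose, the force, the opening and the grip force at its end, in the units of the state.
- ctrl.get_obs(): the state, without advancing time (a new reading comes with each control period).
- ctrl.get_image(name): name is "scene" or "top" or "wrist"; returns (picture, depth): 400x640x3 uint8, red, green, blue; 400x640 float32, m along the optical axis (not along the pixel's ray), 0 where there is no reading.
- ctrl.camera_info(name): a dict with "camera_matrix" (3x3 intrinsics, pixels), "R" (3x3) and "t" (3): a world point X has camera coordinates R X + t; the wrist camera has in their place "T_tool_cam" (4x4, takes a point from camera to tool coordinates, whose origin is the TCP and whose axes are the flange's). Camera axes: x right, y down, z forward; pixel columns grow to the right and rows downward; lengths in m; the calibration is good to about 2 mm. A picture is of the moment at which its call begins: read the wrist's pose just before it. camera_info takes no time and is no camera call.
- ctrl.finish_job(): hands the job in; it is judged then, once.
The state is a dict: "t": time; "q": joint angles; "dq": joint speeds; "effort": joint torques, N m; "tool_pos": TCP position; "tool_rot": TCP orientation; "contact_force": force on the tool from outside, world axes, zero at the start; "wrist_torque": the same for the moment, N m; "opening": finger opening in m; "grip_force": force on a finger pad.
Only numpy, scipy, OpenCV 4.12 (cv2) and the standard library are available. Lean on these libraries where they do the work, as an engineer would, in place of code of your own. Each camera call takes 0.05 s, during which the arm holds its last target. There are 200 camera calls.

### The job

Get the slim single-group espresso machine at the right ready for opening: the empty portafilter has been left on the wooden tamping stand with the tamper parked in its basket. Lift the tamper out and stand it upright, wholly on the flat rubber mat in front of the big machine; then raise the portafilter into the group of the slim machine with its handle to the left and twist it home, until the handle points straight out at the front and the lugs carry it when you let go. Leave everything else standing where it is, the cup on the drip tray included.

Things in the scene. Friction and masses are not known exactly. Their poses are not given: they have to be found in the camera images.
- brewer: Slim C-shaped single-group machine of plain steel, fixed, at the right. Origin on the worktop below the group's axis; z up, front -x, +y its left as seen from the robot. 130 mm wide. Base x -90 to +145, drip grille at z 47; column from x +60; head overhangs from x -140 to +145, underside z 295, top z 380, cups on it. Group under the head: neck 100 mm and collar 106 mm across
- group_seat (a point): Middle of the rubber gasket inside the group, 235 mm above the worktop; axes as brewer. At home the portafilter's rim middle (pf_rim) is here or up to about 3 mm lower, its axes as the brewer's, handle straight out to the front; hard stops about 5 degrees beyond. It droops about 2 degrees when let go.
- collar_mouth (a point): Middle of the collar's open lower edge, 18 mm below the gasket; axes as brewer. Ledges inside leave a 75 mm bore, 92 mm above them. Two slots 44 degrees wide pass the lugs only with the handle 50 degrees to the left of straight out (portafilter turned 50 degrees clockwise, seen from above, from home). Raise it to the gasket there, then twist the handle 50 degrees to the right
- lug_home (a point): Left lug's seat: top of the ledge at the brewer's left, 42 mm from the axis, 9.8 mm below the gasket, for lugs 8 mm thick. The ledge begins at the slot 12.8 mm below the gasket and ramps up over the first 20 degrees, then is flat. Pushed up against the gasket the portafilter turns freely past the ramp. The right side is the same, turned by 180 degrees.
- portafilter: Loose portafilter, 0.3 kg: flat-bottomed steel bowl 69 mm across, 52 mm high, empty basket 63 mm across and 35 mm deep. Origin mid-underside, z up. Handle along -x at z 22: steel neck 16 mm thick to x -75, then flat-sided black grip 26 mm wide, 30 mm high, to x -185. Starts on the stand, neck in the fork, grip free in the air; raise it 25 mm to clear the fork.
- pf_rim (a point): Middle of the portafilter's rim, 52 mm above the bowl's underside; axes as portafilter. Two lugs stand out from the rim at +y and -y: 20 mm wide along x, out to 42.7 mm from the axis, 8 mm thick, tops flush with the rim.
- pf_grip (a point): Point inside the black grip on its middle line, 140 mm from the bowl's axis and 22 mm above the bowl's underside; axes as portafilter. When home it lies straight below the lower edge of the head's front, 90 mm under it, so the gripper must lean out along the handle.
- tamper: Tamper 93 mm high, 0.38 kg: round steel foot 58 mm across and 19 mm high, above it a turned dark handle up to 38 mm thick between z 26 and z 93 (thickest in its upper part). Origin in the middle of its underside, z up. It starts standing in the portafilter's basket, 17 mm above the bowl's underside.
- tamping_stand: Fixed wooden tamping stand with a rubber top, 130 x 90 mm and 30 mm high; origin on the worktop under the middle of the bowl, the steel neck fork (prongs to 34 mm above the top, 22 mm apart) at x -58. The portafilter starts on it with the same axes. Behind it the big machine's steam wand hangs at x 0.57, y 0.21, from 130 to 330 mm above the worktop.
- mat: Flat black rubber mat fixed on the worktop between the stand and the slim machine, 130 mm (its x) by 170 mm (its y), 6 mm thick; origin in the middle of its underside. The big machine behind it has two portafilter handles of its own, fixed, that reach toward the robot to x 0.51 at y +0.10 and y -0.18, 240 to 290 mm above the worktop: keep the gripper clear of them.
- tray_cup: White cup, bystander, 93 x 120 mm and 59 mm high, standing loose on the slim machine's drip grille under the group. Origin in the middle of its underside.
- pitcher: Steel milk pitcher, bystander, 87 x 126 mm and 105 mm high. Origin at its underside.
- shaker: Powder shaker with a black cap, bystander, 65 mm across, 103 mm high. Origin at its underside.
- brush: Grey cleaning brush with a bow handle, bystander, 30 x 85 mm and 55 mm high. Origin at its underside.
- timer: Small kitchen timer, bystander, 59 x 75 mm and 62 mm high. Origin at its underside.

How it is judged:
At the end, for the whole second after the job is handed in: The portafilter hangs at rest by its lugs in the slim machine's group: rim centre within 6 mm sideways and 7 mm in height of the gasket's, tilt under 6 degrees, handle within 10 degrees of straight out. The tamper stands still, upright within 6 degrees, its whole foot on the mat (horizontal distance between pf_rim and group_seat below 0.006 m and z of pf_rim in the frame of group_seat between -0.007 and 0.007 m and angle between the x axis of portafilter and the x axis of brewer, either way round below 0.174533 rad and x of pf_grip in the frame of brewer below -0.1 m and angle between portafilter's own z axis and vertical below 0.10472 rad and linear speed of each of portafilter, tamper below 0.02 m/s and angular speed of portafilter below 0.1 rad/s and x of tamper in the frame of mat between -0.041 and 0.041 m and y of tamper in the frame of mat between -0.061 and 0.061 m and z of tamper in the frame of mat below 0.01 m and angle between tamper's own z axis and vertical below 0.1 rad); the robot touches nothing.
It fails at once if the cup on the drip tray is knocked over, or moved more than 25 mm (distance of tray_cup from where it was at the start of the episode above 0.025 m or angle between tray_cup's own z axis and vertical above 0.4 rad).
It fails at once if one of the other bystanders (pitcher, shaker, brush, timer) is moved more than 30 mm (distance of any of pitcher, shaker, brush, timer from where it was at the start of the episode above 0.03 m).
It fails at once if the tamper is tipped over or dropped to the floor (angle between tamper's own z axis and vertical above 1 rad or height (world z) of tamper below -0.05 m).
It also fails if it takes over 67 s, if anything falls off the work surface, if the arm or the gripper's body presses on something with over 40 N, if the wrist force passes 120 N, or if a joint passes its speed limit or range.

## Working session

There is one attempt and no reset: what is moved stays moved. The work goes in short steps, Python scripts to look and compute and a tool call to move; the robot and the scene stay as the last step left them, time stands still between calls to the robot, and variables do not carry over. Pictures are saved under pics/ and viewed, at most 10 in all, crops included, and the job is handed in when it is done.

Besides the shell and the picture viewer there is one more tool, called after ">>>" as name([rows], argument=value, ...), one row to a line, values as JSON. jog_arm: Moves the arm, as the interface text tells. Its arguments: {"type":"object","properties":{"steps":{"type":"array"},"newtons":{"type":"number"}},"required":["steps"]}

```bash
mkdir -p pics
cat > h.py <<'E'
import numpy as np, cv2
from scipy.spatial.transform import Rotation as Ro
from station import ctrl
def cam(n):
    i=ctrl.camera_info(n)
    if n!='wrist': return np.array(i['camera_matrix']),np.array(i['R']),np.array(i['t'])
    o=ctrl.get_obs();T=np.eye(4);T[:3,:3]=Ro.from_rotvec(o['tool_rot']).as_matrix();T[:3,3]=o['tool_pos']
    W=np.linalg.inv(T@np.array(i['T_tool_cam']));return np.array(i['camera_matrix']),W[:3,:3],W[:3,3]
def cloud(n):
    K,R,t=cam(n);im,d=ctrl.get_image(n)
    v,u=np.mgrid[:400,:640]
    c=np.stack([(u-K[0,2])/K[0,0]*d,(v-K[1,2])/K[1,1]*d,d],-1)
    return im,d,(c-t)@R   # world points
def save(n,im): cv2.imwrite('pics/'+n+'.png',im[...,::-1])
E
python3 - <<'E'
from h import *
for n in ['scene','top']:
    im,d,P=cloud(n);save(n,im);np.savez(n+'.npz',im=im,d=d,P=P)
    K,R,t=cam(n);print(n,K.round(1).tolist(),(-R.T@t).round(3),R[2].round(3),(d>0).mean())
o=ctrl.get_obs();print(o); print(ctrl.camera_info('wrist'))
E
```

```text
scene [[501.5, 0.0, 317.6], [0.0, 501.5, 198.0], [0.0, 0.0, 1.0]] [-0.063 -1.121  1.021] [ 0.391  0.721 -0.573] 0.98746875
top [[362.5, 0.0, 321.0], [0.0, 362.5, 193.6], [0.0, 0.0, 1.0]] [0.177 0.156 1.184] [ 0.317 -0.158 -0.935] 0.9961328125
{'t': 0.1, 'q': array([ 1.08302601e+00,  5.32957715e-02,  1.61416997e+00,  4.92869286e-06,
        1.47604030e+00, -1.18967726e-01]), 'dq': array([-0.00011075, -0.00214223, -0.00357394,  0.00048288,  0.00042562,
       -0.00020699]), 'effort': array([ 4.01926254e-04, -3.94904959e+01, -3.71363068e+01, -1.02027755e-04,
        3.89794295e-03,  6.42010818e-06]), 'tool_pos': array([0.22498506, 0.58240595, 0.19427506]), 'tool_rot': array([-5.75931000e-01, -3.08776280e+00,  2.86546889e-03]), 'contact_force': array([ 0.49565082,  0.17294698, -0.12395301]), 'wrist_torque': array([-0.02581879,  0.00677972, -0.04425156]), 'grip_force': 0.0, 'opening': 0.0857122699574101}
{'camera_matrix': array([[312.09311502,   0.        , 319.17327479],
       [  0.        , 312.09311502, 200.09168978],
       [  0.        ,   0.        ,   1.        ]]), 'T_tool_cam': array([[ 6.68228707e-04, -9.65004039e-01, -2.62234168e-01,
         6.61446395e-02],
       [ 9.99999776e-01,  6.56057781e-04,  1.33964803e-04,
        -1.18868344e-03],
       [ 4.27641908e-05, -2.62234199e-01,  9.65004261e-01,
        -1.79725534e-01],
       [ 0.00000000e+00,  0.00000000e+00,  0.00000000e+00,
         1.00000000e+00]])}
```

View pics/scene.png

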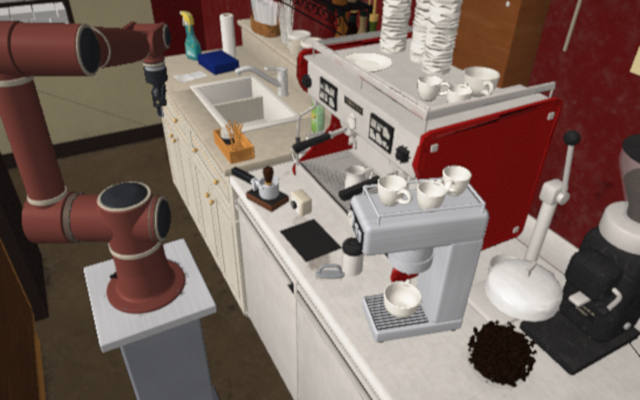

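View pics/top.png

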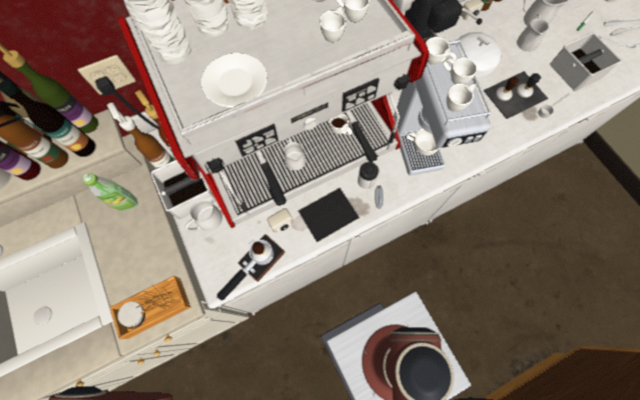

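The scene view shows the stand with portafilter and tamper at (267,190), grip end at (236,174), mat at (310,240), slim machine at about (425,260) and its cup at (402,298). In the top view the tamper is at (260,248), the grip end at (222,295), the mat at (328,214) and the slim machine's front at (478,125).

```bash
python3 - <<'E'
from h import *
for n,boxes in {'top':{'mat':(295,185,362,242),'stand':(210,228,290,305),'brew':(395,50,495,175)},
          'scene':{'mat':(275,215,345,265),'stand':(225,155,295,215),'brew':(340,165,495,345)}}.items():
    z=np.load(n+'.npz');im=z['im'].astype(int);P=z['P']
    for k,(a,b,c,d) in boxes.items():
        p=P[b:d,a:c].reshape(-1,3);q=im[b:d,a:c].reshape(-1,3)
        if k=='mat':
            m=(q.max(1)<60)&(p[:,2]<.03)&(p[:,2]>-.02)
            lab=np.zeros((d-b)*(c-a),np.uint8);lab[m]=1
            nn,l,s,_=cv2.connectedComponentsWithStats(lab.reshape(d-b,-1));j=1+s[1:,4].argmax();pp=p[(l==j).ravel()]
            r=cv2.minAreaRect((pp[:,:2]*1000).astype(np.float32));print(n,k,r,np.median(pp[:,2]))
        if k=='stand':
            for nm,m in {'dark grip':(q.max(1)<60)&(p[:,2]>.03)&(p[:,2]<.09),'tampertop':(p[:,2]>.115)&(p[:,2]<.16),'standtop':(abs(p[:,2]-.03)<.005)}.items():
                pp=p[m]; 
                if len(pp)<4: print(nm,len(pp));continue
                r=cv2.minAreaRect((pp[:,:2]*1000).astype(np.float32));print(n,nm,len(pp),pp.mean(0).round(4),pp.min(0).round(3),pp.max(0).round(3),r)
        if k=='brew':
            for nm,lo,hi in [('top',.37,.388),('grille',.04,.055),('base',.0,.05),('mid',.1,.28),('head',.30,.37)]:
                pp=p[(p[:,2]>lo)&(p[:,2]<hi)&(p[:,1]<-.15)&(p[:,0]<.9)]
                if len(pp)<4: continue
                r=cv2.minAreaRect((pp[:,:2]*1000).astype(np.float32));print(n,nm,len(pp),pp.min(0).round(3),pp.max(0).round(3),r)
E
python3 - <<'E'
import cv2
a=cv2.imread('pics/scene.png');cv2.imwrite('pics/s2.png',cv2.resize(a[150:350,220:500],None,fx=2.8,fy=2.8,interpolation=cv2.INTER_CUBIC))
E
```

```text
top mat ((500.46258544921875, -31.411087036132812), (121.31819152832031, 162.21511840820312), 3.129918098449707) 0.005443110159699789
top dark grip 342 [0.4308 0.3043 0.0552] [0.394 0.13  0.03 ] [0.522 0.39  0.072] ((454.89764404296875, 257.4752197265625), (76.46263885498047, 281.522216796875), 22.084177017211914)
top tampertop 133 [0.4673 0.2197 0.1346] [0.452 0.202 0.119] [0.487 0.238 0.143] ((468.80902099609375, 220.29994201660156), (35.020652770996094, 34.89447021484375), 19.656267166137695)
top standtop 488 [0.4588 0.2271 0.0292] [0.403 0.118 0.025] [0.629 0.341 0.035] ((496.67718505859375, 268.129150390625), (251.27099609375, 168.64569091796875), 62.84903335571289)
top top 2178 [ 0.415 -0.522  0.37 ] [ 0.676 -0.296  0.388] ((562.4044189453125, -387.3341979980469), (212.8954620361328, 256.3271789550781), 74.18222045898438)
top grille 872 [ 0.463 -0.485  0.04 ] [ 0.695 -0.344  0.055] ((568.315673828125, -400.69830322265625), (239.02883911132812, 131.14918518066406), 17.087190628051758)
top base 2177 [ 0.404 -0.892  0.   ] [ 0.822 -0.313  0.05 ] ((618.6385498046875, -599.704895019
[... 1173 characters left out ...]
46094, 358.6297302246094), 73.92078399658203)
scene grille 1598 [ 0.46  -0.606  0.04 ] [ 0.686 -0.198  0.055] ((565.252685546875, -403.2419738769531), (216.9196319580078, 414.9577331542969), 3.700407028198242)
scene base 5480 [ 0.404 -0.598  0.   ] [ 0.899 -0.15   0.05 ] ((642.6119384765625, -395.6838073730469), (339.9367980957031, 434.4708251953125), 56.10982894897461)
scene mid 4676 [ 0.506 -0.654  0.1  ] [ 0.9   -0.167  0.28 ] ((631.7872924804688, -359.0059814453125), (411.7203063964844, 425.99395751953125), 40.536476135253906)
scene head 3943 [ 0.41  -0.534  0.3  ] [ 0.882 -0.168  0.37 ] ((627.4511108398438, -381.49822998046875), (421.1678466796875, 297.0836181640625), 40.39352798461914)
```

View pics/s2.png

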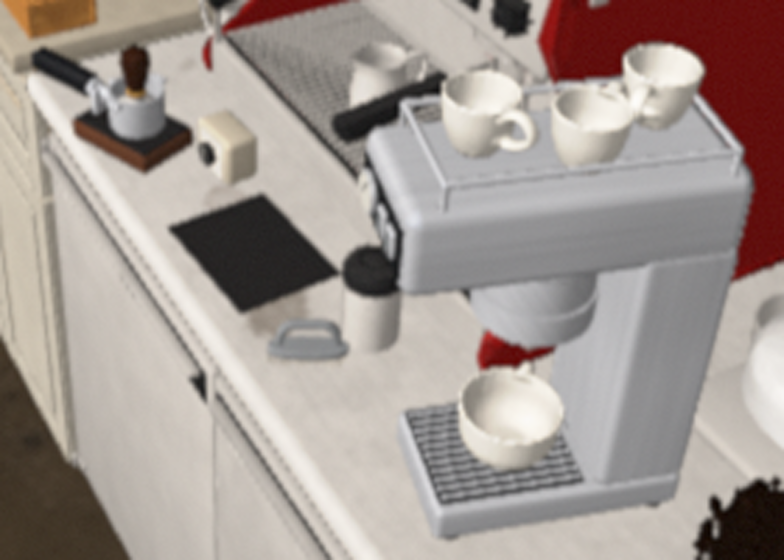

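The enlarged crop shows the slim machine's right side and collar clearly (collar at about (540,310), cup at (512,415)), plus the mat, and the timer between mat and stand. Now fit the brewer, grip and bystander poses.

Run:
```python
from h import *
from scipy.optimize import least_squares
s=np.load('scene.npz');t=np.load('top.npz')
def reg(z,a,b,c,d): return z['P'][b:d,a:c].reshape(-1,3),z['im'][b:d,a:c].reshape(-1,3).astype(int)
def line(p,nm):
    for _ in range(4):
        c=np.median(p,0) if _==0 else p.mean(0)
        u,S,V=np.linalg.svd(p-c,full_matrices=False);r=(p-c)@V[2]
        p=p[abs(r)<max(2*np.median(abs(r)),.002)]
    n=V[2]*np.sign(-V[2][1]) ;print(nm,len(p),'n',n.round(3),'c',p.mean(0).round(4),'ang',np.degrees(np.arctan2(n[1],n[0])).round(2));return n,p.mean(0)
p,q=reg(s,385,222,470,244);line(p[(p[:,2]>.3)&(p[:,2]<.36)],'headR')
p,q=reg(s,430,250,470,320);line(p[(p[:,2]>.06)&(p[:,2]<.28)],'colR')
p,q=reg(t,395,50,500,175)
# collar circle
p,q=reg(s,390,245,435,276)
m=(p[:,2]>.22)&(p[:,2]<.285)&(p[:,0]<.66)&(p[:,1]>-.52);p=p[m]
for lo,hi in [(.215,.25),(.25,.29)]:
    k=p[(p[:,2]>lo)&(p[:,2]<hi)]
    f=least_squares(lambda x:np.hypot(*(k[:,:2]-x[:2]).T)-x[2],[.57,-.4,.052],loss='soft_l1',f_scale=.002)
    f2=least_squares(lambda x:np.hypot(*(k[:,:2]-x[:2]).T)-.053,[.57,-.4],loss='soft_l1',f_scale=.002)
    print('collar',len(k),f.x.round(4),f2.x.round(4),np.abs(f2.fun).mean())
# grille/base outline from top: base top z~.04-.05
for z,n,b in [(s,'s',(360,285,450,345)),(t,'t',(398,125,448,178))]:
    p,q=reg(z,*b);k=p[(abs(p[:,2]-.045)<.008)&(p[:,1]<-.3)&(p[:,1]>-.52)]
    print('base',n,len(k),k.min(0),k.max(0),cv2.minAreaRect((k[:,:2]*1e3).astype(np.float32)))
    k=p[(p[:,2]>.09)&(p[:,2]<.115)&(q.min(1)>120)];print('cup rim',len(k),k.mean(0).round(3),k.min(0).round(3),k.max(0).round(3))
# grip
for z,n,b in [(s,'s',(228,160,270,195)),(t,'t',(212,255,255,305))]:
    p,q=reg(z,*b);k=p[(q.max(1)<70)&(p[:,2]>.05)&(p[:,2]<.078)&(p[:,1]>.2)]
    c=np.median(k,0);V=np.linalg.svd(k-c,full_matrices=False)[2][0];V*=np.sign(V[1])
    print('grip',n,len(k),k.mean(0).round(4),V.round(3),'handle az',np.degrees(np.arctan2(V[1],V[0])).round(2),((k-c)@V).min(),((k-c)@V).max(),c.round(4),cv2.minAreaRect((k[:,:2]*1e3).astype(np.float32)))
# tamper circle
for z,n,b in [(s,'s',(255,160,285,200)),(t,'t',(240,228,285,275))]:
    p,q=reg(z,*b);k=p[(p[:,2]>.11)&(p[:,2]<.135)&(p[:,0]<.51)]
    f=least_squares(lambda x:np.hypot(*(k[:,:2]-x[:2]).T)-.018,k[:,:2].mean(0),loss='soft_l1',f_scale=.002);print('tamper',n,len(k),f.x.round(4))
    k=p[(abs(p[:,2]-.03)<.004)&(p[:,0]<.54)];print('stand',cv2.minAreaRect((k[:,:2]*1e3).astype(np.float32)))
```

```text
headR 1060 n [-0.276 -0.961 -0.007] c [ 0.5592 -0.4983  0.3377] ang -106.05
colR 1254 n [-0.365 -0.931 -0.002] c [ 0.6329 -0.5188  0.1733] ang -111.38
collar 469 [ 0.5647 -0.4313  0.0532] [ 0.5646 -0.4315] 0.001518608124122074
collar 361 [ 0.564  -0.4327  0.0493] [ 0.5657 -0.429 ] 0.001260380068676277
base s 1512 [ 0.46040254 -0.51980123  0.03702763] [ 0.65151108 -0.34659848  0.05288445] ((571.425537109375, -438.71600341796875), (131.12332153320312, 202.02481079101562), 71.73011779785156)
cup rim 575 [ 0.577 -0.462  0.1  ] [ 0.506 -0.524  0.09 ] [ 0.638 -0.391  0.115]
base t 889 [ 0.46214982 -0.48476568  0.03702211] [ 0.65244745 -0.34889479  0.05297468] ((556.150146484375, -429.4422912597656), (128.32220458984375, 168.12197875976562), 75.0278091430664)
cup rim 152 [ 0.569 -0.409  0.099] [ 0.505 -0.452  0.091] [ 0.642 -0.355  0.109]
grip s 155 [0.4188 0.3378 0.0629] [-0.358  0.933 -0.011] handle az 111.01 -0.052770729678923066 0.051517521268508476 [0.419  0.3384 0.0645] ((423.0538024902344, 339.1404724121094), (31.295669555664062, 104.35203552246094), 18.044511795043945)
grip t 249 [0.4191 0.3415 0.0657] [-0.368  0.93   0.006] handle az 111.61 -0.050004179298876385 0.049251719389475174 [0.4193 0.3418 0.0659] ((419.8565368652344, 341.7479248046875), (22.35601043701172, 99.28486633300781), 20.45354652404785)
tamper s 70 [0.4728 0.2217]
stand ((470.2249755859375, 218.85504150390625), (60.52627944946289, 116.26018524169922), 49.470855712890625)
tamper t 59 [0.4705 0.2204]
stand ((474.46612548828125, 205.1436309814453), (85.6212158203125, 175.35276794433594), 21.65463638305664)
```

```bash
cat >> h.py <<'E'
def plan(pos,d_az=None,lean=0,rotm=None,n=None):
    """tool-frame delta to a target TCP; d_az: horizontal direction of tool x (deg), lean (deg) of body toward d_az"""
    o=ctrl.get_obs();R=Ro.from_rotvec(o['tool_rot']).as_matrix()
    if d_az is None: Rt=R
    else:
        a,l=np.radians([d_az,lean]);d=np.array([np.cos(a),np.sin(a),0]);k=np.array([0,0,1.])
        z=-k*np.cos(l)-d*np.sin(l);x=d*np.cos(l)-k*np.sin(l);Rt=np.stack([x,np.cross(z,x),z],1)
    dp=R.T@(np.array(pos)-o['tool_pos']);rv=np.degrees(Ro.from_matrix(R.T@Rt).as_rotvec())
    print('t',round(o['t'],2),'p',o['tool_pos'].round(4),'q',o['q'].round(2),'F',o['contact_force'].round(1),'open',round(o['opening'],4),'grip',round(o['grip_force'],1))
    print('shift first (tool):',dp.round(4),'|',np.linalg.norm(dp).round(3),' rot:',rv.round(2),' shift after rot:',(Rt.T@(np.array(pos)-o['tool_pos'])).round(4))
    if n:  # simultaneous: constant turn and straight world line
        for i in range(n):
            Ri=R@Ro.from_rotvec(np.radians(rv)*i/n).as_matrix();print(i,(Ri.T@(np.array(pos)-o['tool_pos'])/n).round(4),(rv/n).round(2))
E
python3 - <<'E'
from h import *
plan([.471,.2205,.2]); plan([.471,.2205,.2],159,0)
for n in ['scene','top']:
    z=np.load(n+'.npz');P=z['P'].reshape(-1,3);q=z['im'].reshape(-1,3).astype(int)
    for y in (.10,-.18):
        m=(abs(P[:,1]-y)<.05)&(P[:,2]>.2)&(P[:,2]<.32)&(P[:,0]<.6)&(P[:,0]>.45)&(q.max(1)<70);k=P[m]
        if len(k)>5:
            f=k[k[:,0]<.56];print(n,y,len(k),k.min(0).round(3),k.max(0).round(3),'front',f.min(0).round(3),f.max(0).round(3))
    m=(P[:,2]>.02)&(P[:,2]<.13)&(P[:,0]>.4)&(P[:,0]<.62)&(P[:,1]>-.33)&(P[:,1]<.17);k=P[m]
    H,_,_=np.histogram2d(k[:,0],k[:,1],bins=[np.arange(.4,.63,.02),np.arange(-.33,.18,.02)]);print(H.astype(int))
E
```

```text
t 0.1 p [0.225  0.5824 0.1943] q [ 1.08  0.05  1.61  0.    1.48 -0.12] F [ 0.5  0.2 -0.1] open 0.0857 grip 0.0
shift first (tool): [-0.3599 -0.2489 -0.0053] | 0.438  rot: [0. 0. 0.]  shift after rot: [-0.3599 -0.2489 -0.0053]
t 0.1 p [0.225  0.5824 0.1943] q [ 1.08  0.05  1.61  0.    1.48 -0.12] F [ 0.5  0.2 -0.1] open 0.0857 grip 0.0
shift first (tool): [-0.3599 -0.2489 -0.0053] | 0.438  rot: [-0.11 -0.01 -0.13]  shift after rot: [-0.3594 -0.2497 -0.0057]
scene 0.1 209 [0.512 0.086 0.251] [0.6   0.118 0.285] front [0.512 0.086 0.251] [0.558 0.118 0.279]
scene -0.18 238 [ 0.511 -0.198  0.252] [ 0.599 -0.173  0.285] front [ 0.511 -0.197  0.252] [ 0.56  -0.174  0.279]
[[  0   0   0   0   0   0   0   0   0   0   0   0   0   0   0   0   0   0
    0   0   0   0   0   0   0]
 [  0   0   0   0   0   1   6   0   0   0   0   0   0   0   0   0   0   0
    0   0   0   0   0   0   0]
 [  0   0   0   0   0   9  55   2   0   0   0   0   0   0   0   0   0   0
    0   0   0   0   0   0  15]
 [  0   0   0   0   0  44  35   0   0   0   0   0   0   0   0   0   0   0
    0   0   0   0   0   0  19]
 [  0
[... 1121 characters left out ...]
43  3  0  0  0  0  0  0  0  0  0  0  0  0  0  0  0  0
  25]
 [ 0  0  0  0  2 20 23  0  0  0  0  0  0  0  0  0  0  0  0  0  0  0  0  0
  17]
 [ 0  0  0  0  1 28  7  0  0  0  0  0  0  0  0  0  0  0  0  0  0  0  0  0
   2]
 [ 0  0  0  0  1 22 26  0  0  0  0  0  0  0  0  0  0  0  0  0  0  1 24  7
   0]
 [ 0  0  0  0  5 41 63 63  0  0  0  0  0  0  0  0  0  0  0  0  7 48 48 54
  29]
 [ 0  0  0  0 12 34 34 54  0  0  0  0  0  0  0  0  0  0  0  0  5 37 35 38
  21]
 [ 0  0  0  0  1 22 28 16  0  0  0  0  0  0  0  0  0  0  0  0  1 15 14  9
   4]
 [30 35 43 20  0 22 48 46 54 49 53 49 52 59 51 54 56 55 59 57 23  0 46 59
  59]
 [11 30 41 32  0 17 34 35 39 31 38 41 33 35 41 35 38 40 36 41 15  0 26 41
  39]]
```

>>> jog_arm([
  {"delta_rot": [0,0,0],"linear": [-0.036,-0.025,0],"grip": 0.085},
  {"delta_rot": [0,0,0],"linear": [-0.036,-0.025,0],"grip": 0.085},
  {"delta_rot": [0,0,0],"linear": [-0.036,-0.025,0],"grip": 0.085},
  {"delta_rot": [0,0,0],"linear": [-0.036,-0.025,0],"grip": 0.085},
  {"delta_rot": [0,0,0],"linear": [-0.036,-0.025,0],"grip": 0.085},
  {"delta_rot": [0,0,0],"linear": [-0.036,-0.025,0],"grip": 0.085},
  {"delta_rot": [0,0,0],"linear": [-0.036,-0.025,0],"grip": 0.085},
  {"delta_rot": [0,0,0],"linear": [-0.036,-0.025,0],"grip": 0.085},
  {"delta_rot": [0,0,0],"linear": [-0.036,-0.025,0],"grip": 0.085},
  {"delta_rot": [0,0,0],"linear": [-0.036,-0.024,0],"grip": 0.085},
])

```text
t: 1.1
tool_pos: [0.4718, 0.2192, 0.195]
tool_rot: [-0.576, -3.088, 0.0]
contact_force: [-0.0, -0.3, -0.3]
opening: 0.0845
grip_force: 0.0
```

```bash
cat > w.py <<'E'
from h import *
import sys
im,d,P=cloud('wrist');save(sys.argv[1],im);np.savez('w.npz',im=im,d=d,P=P)
E
python3 - <<'E'
from h import *
plan([.471,.2205,.103])
E
python3 w.py w1
```

```text
t 1.1 p [0.4718 0.2192 0.195 ] q [ 0.29 -0.2   1.85  0.    1.49 -0.91] F [-0.  -0.3 -0.3] open 0.0845 grip 0.0
shift first (tool): [0.0011 0.0009 0.092 ] | 0.092  rot: [0. 0. 0.]  shift after rot: [0.0011 0.0009 0.092 ]
```

View pics/w1.png

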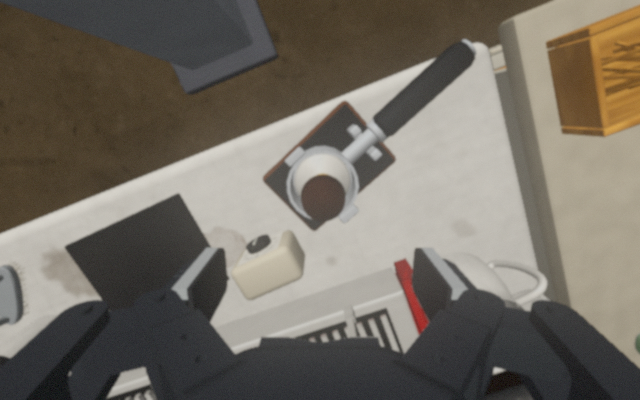

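The wrist view shows the tamper head at (322,198) in the bowl (322,180), the grip from (380,125) to (470,52), the mat at (140,250) and the timer at (268,262). Refine from it.

Run:
```python
from h import *
from scipy.optimize import least_squares
z=np.load('w.npz');P=z['P'];im=z['im'].astype(int);K,R,t=cam('wrist')
def ray(u,v,h):
    c=-R.T@t;r=R.T@np.array([(u-K[0,2])/K[0,0],(v-K[1,2])/K[1,1],1]);return c+r*(h-c[2])/r[2]
dark=(im.max(2)<75)
# grip
m=dark.copy();m[:, :375]=0;m[140:]=0;m[:,485:]=0
n,l,s,_=cv2.connectedComponentsWithStats(m.astype(np.uint8));j=1+s[1:,4].argmax();vs,us=np.nonzero(l==j)
k=P[l==j];print('grip z',np.percentile(k[:,2],[5,50,95]).round(4))
r=cv2.minAreaRect(np.c_[us,vs].astype(np.float32));b=cv2.boxPoints(r);W=np.array([ray(u,v,.062)[:2] for u,v in b]);print('grip box world',W.round(4).tolist(),'centre',W.mean(0).round(4))
kt=k[k[:,2]>.06];V=np.linalg.svd(kt[:,:2]-kt[:,:2].mean(0))[2][0];V*=np.sign(V[1]);print('az',np.degrees(np.arctan2(V[1],V[0])),kt.mean(0).round(4))
# tamper top
q=P[140:225,285:365].reshape(-1,3);k=q[q[:,2]>.118];print('tamper',len(k),k.mean(0).round(4),((k.min(0)+k.max(0))/2).round(4),k.max(0)[2])
# rim
k=q[abs(q[:,2]-.082)<.004];f=least_squares(lambda x:np.hypot(*(k[:,:2]-x[:2]).T)-.033,[.47,.22],loss='soft_l1',f_scale=.002);print('rim',len(k),f.x.round(4),np.abs(f.fun).mean())
# mat
m=dark.copy();m[:190]=0;m[310:]=0;m[:,:60]=0;m[:,220:]=0
n,l,s,_=cv2.connectedComponentsWithStats(m.astype(np.uint8));j=1+s[1:,4].argmax();k=P[l==j];k=k[k[:,2]<.02];print('mat',cv2.minAreaRect((k[:,:2]*1e3).astype(np.float32)))
```

```text
grip z [0.0611 0.0676 0.0692]
grip box world [[0.4317, 0.2826], [0.3947, 0.3788], [0.4182, 0.3907], [0.4574, 0.2936]] centre [0.4255 0.3364]
az 111.03473658233739 [0.4204 0.3456 0.0681]
tamper 1713 [0.4683 0.2225 0.1409] [0.4496 0.2226 0.2473] 0.3747658480130987
rim 1048 [0.4721 0.2212] 0.002825659387601261
mat ((493.3536071777344, -32.35691833496094), (108.6822738647461, 167.95826721191406), 3.2770087718963623)
```

>>> jog_arm([
  {"delta_rot": [0,0,0],"linear": [0.001,0.001,0.04],"grip": 0.085},
  {"delta_rot": [0,0,0],"linear": [0,0,0.04],"grip": 0.085},
  {"delta_rot": [0,0,0],"linear": [0,0,0.012],"grip": 0.07},
  {"delta_rot": [0,0,0],"linear": [0,0,0],"grip": 0.03},
  {"delta_rot": [0,0,0],"linear": [0,0,0],"grip": 0.03},
  {"delta_rot": [0,0,0],"linear": [0,0,0],"grip": 0.02},
  {"delta_rot": [0,0,0],"linear": [0,0,0],"grip": 0.02},
  {"delta_rot": [0,0,0],"linear": [0,0,0],"grip": 0.02},
], newtons=50)

```text
t: 1.95
tool_pos: [0.4716, 0.2226, 0.1049]
tool_rot: [0.575, 3.086, 0.002]
contact_force: [-0.1, 0.3, -0.0]
opening: 0.0198
grip_force: 0.0
```

```bash
python3 w.py w2; python3 -c "
from h import *
o=ctrl.get_obs();print(o['opening'],o['grip_force'],o['contact_force'])"
```

```text
0.020007621643753613 0.0 [0.544054   0.01648549 0.85420678]
```

View pics/w2.png

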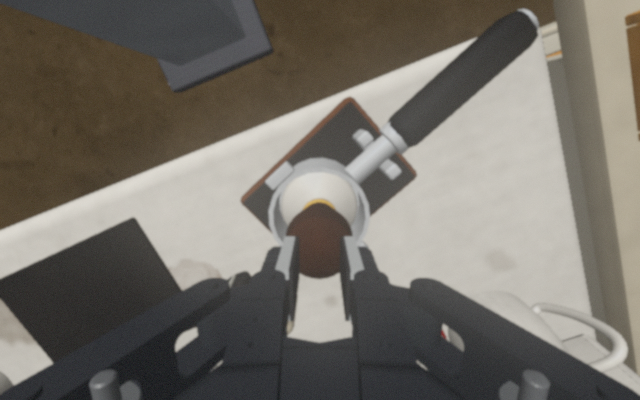

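The tamper stands centred between the fingers (tips at (297,240) and (345,240), head at (320,250)); the fingers stopped at the commanded 20 mm without force. Close further.

>>> jog_arm([
  {"delta_rot": [0,0,0],"linear": [0,0,0],"grip": 0.0},
  {"delta_rot": [0,0,0],"linear": [0,0,0],"grip": 0.0},
  {"delta_rot": [0,0,0],"linear": [0,0,0],"grip": 0.0},
], newtons=50)

```text
t: 2.3
tool_pos: [0.471, 0.2224, 0.1038]
tool_rot: [0.576, 3.088, 0.001]
contact_force: [-0.8, 1.0, 0.7]
opening: -0.0001
grip_force: 0.8
```

```bash
python3 w.py w3;  python3 - <<'E'
from h import *
z=np.load('w.npz');P=z['P'];im=z['im']
for v in range(200,300,10): print(v,[ (P[v,u]*1000).round(0).astype(int).tolist() for u in (300,310,320,330,340)])
cv2.imwrite('pics/w3c.png',cv2.resize(im[130:330,200:440,::-1],None,fx=3,fy=3))
E
```

```text
200 [[460, 211, 63], [462, 218, 65], [461, 226, 80], [467, 231, 66], [470, 238, 65]]
210 [[466, 208, 65], [454, 222, 120], [455, 228, 124], [458, 233, 120], [477, 235, 65]]
220 [[455, 217, 129], [455, 223, 135], [457, 227, 133], [459, 232, 134], [462, 236, 129]]
230 [[457, 216, 137], [458, 221, 138], [460, 226, 138], [462, 230, 137], [465, 235, 135]]
240 [[461, 214, 138], [459, 221, 149], [461, 226, 150], [463, 230, 149], [468, 233, 139]]
250 [[461, 215, 152], [459, 221, 161], [461, 225, 160], [462, 229, 160], [468, 232, 151]]
260 [[461, 216, 162], [459, 222, 171], [461, 225, 170], [462, 229, 171], [468, 232, 161]]
270 [[457, 219, 180], [459, 222, 179], [460, 225, 179], [462, 229, 179], [462, 233, 180]]
280 [[458, 219, 187], [459, 222, 187], [465, 224, 177], [461, 229, 188], [462, 232, 188]]
290 [[457, 220, 194], [459, 223, 194], [469, 222, 177], [460, 229, 195], [462, 232, 194]]
```

View pics/w3c.png

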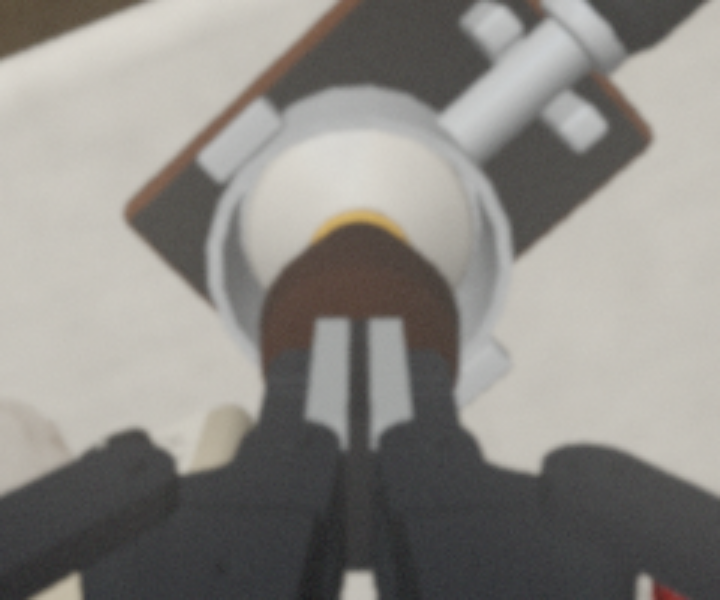

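The fingers closed to zero above the tamper: the tips at crop (330,320)/(385,320) end at the top of the tamper head, far short of where the reported TCP (z 0.104) says. I'll measure the real fingertips in the tool frame.

Run:
```python
from h import *
o=ctrl.get_obs();R=Ro.from_rotvec(o['tool_rot']).as_matrix();print(o['tool_pos'],o['opening'],ctrl.camera_info('wrist')['T_tool_cam'][:3,3])
P=np.load('w.npz')['P'];im=np.load('w.npz')['im'];T=(P-o['tool_pos'])@R*1000
for v in range(228,290,4): print(v,[T[v,u].round(0).astype(int).tolist()+[int(im[v,u].mean())] for u in (309,314,319,325,331)])
s=np.load('scene.npz')
# scene view of robot fingers now
im,d,P=cloud('scene');T=(P-o['tool_pos'])@R*1000
m=(abs(T[...,0])<30)&(abs(T[...,1])<70)&(T[...,2]<20)&(T[...,2]>-150);k=T[m]
for z in range(-150,20,10):
    j=k[(k[:,2]>=z)&(k[:,2]<z+10)]
    if len(j): print(z,len(j),j.min(0).round(0),j.max(0).round(0))
cv2.imwrite('pics/s3.png',cv2.resize(im[110:220,220:360,::-1],None,fx=4,fy=4,interpolation=cv2.INTER_CUBIC))
```

```text
[0.4709822  0.22236192 0.10374028] -4.6124626536339985e-06 [ 0.06614394 -0.00118581 -0.17972819]
228 [[12, -6, -33, 73], [12, -4, -32, 73], [12, -1, -33, 72], [12, 2, -33, 70], [12, 5, -34, 66]]
232 [[10, -6, -34, 72], [10, -4, -35, 73], [10, -1, -34, 66], [10, 2, -34, 70], [9, 5, -32, 71]]
236 [[8, -6, -34, 130], [9, -4, -37, 129], [9, -1, -36, 71], [9, 2, -36, 131], [9, 5, -36, 130]]
240 [[11, -6, -46, 163], [11, -4, -46, 159], [11, -1, -46, 71], [11, 2, -46, 163], [10, 4, -45, 165]]
244 [[11, -6, -50, 164], [11, -3, -51, 160], [11, -1, -50, 68], [11, 1, -50, 162], [11, 4, -51, 162]]
248 [[11, -6, -55, 164], [10, -3, -54, 159], [11, -1, -56, 71], [11, 1, -55, 163], [11, 4, -55, 163]]
252 [[11, -5, -59, 163], [11, -3, -60, 158], [11, -1, -59, 69], [11, 1, -59, 163], [10, 4, -58, 164]]
256 [[11, -5, -63, 163], [11, -3, -63, 157], [10, -1, -62, 68], [11, 1, -63, 164], [11, 4, -63, 164]]
260 [[11, -5, -66, 164], [11, -3, -67, 158], [11, -1, -66, 63], [11, 1, -67, 162], [10, 4, -66, 163]]
264 [[11, -5, -70, 161], [11, -3, -70, 153], [11, -1, -70, 59], [12, 1, -72, 158], [11, 3, -71, 161
[... 605 characters left out ...]
6. -150.] [  18.    7. -140.]
-140 43 [ -20.  -66. -140.] [  19.   15. -130.]
-130 42 [ -20.  -66. -130.] [  16.  -12. -120.]
-120 26 [ -16.  -57. -120.] [  16.  -15. -111.]
-110 21 [ -16.  -50. -110.] [  14.  -10. -100.]
-100 6 [-11. -42. -96.] [ 11. -32. -92.]
-90 10 [-11. -36. -90.] [  8. -27. -83.]
-80 4 [-11. -19. -76.] [  5. -10. -70.]
-70 17 [-11. -19. -69.] [  9.  -6. -60.]
-60 22 [-11. -17. -60.] [  9.  -1. -50.]
-50 10 [-11. -17. -49.] [  9.   1. -40.]
-40 32 [-14. -19. -40.] [ 13.   3. -30.]
-30 33 [-17. -23. -30.] [ 14.  12. -21.]
-20 29 [-20. -21. -20.] [ 14.   4. -11.]
-10 17 [-16. -20.  -9.] [15. -7. -1.]
0 23 [-15. -21.   0.] [12. -4. 10.]
10 28 [-27. -39.  10.] [30. 20. 20.]
```

View pics/s3.png

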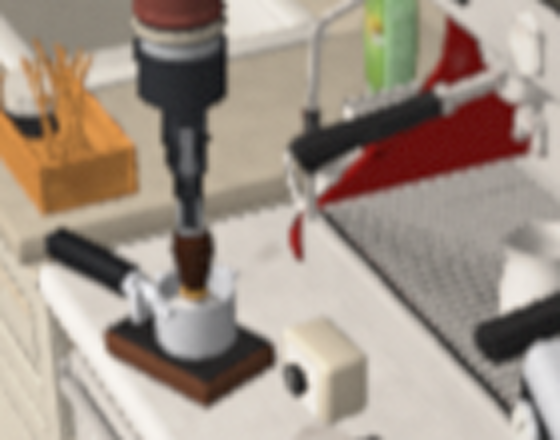

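The scene crop confirms it: closed fingers at (190,220) stand on top of the tamper (192,240). The real fingertips lie about 43 mm behind the reported TCP; everything else agrees, so I'll correct for that along tool z.

>>> jog_arm([
  {"delta_rot": [0,0,0],"linear": [0,0,-0.004],"grip": 0.08},
  {"delta_rot": [0,0,0],"linear": [0,0,0],"grip": 0.08},
  {"delta_rot": [0,0,0],"linear": [0,0,0],"grip": 0.08},
  {"delta_rot": [0,0,0],"linear": [0,0,0],"grip": 0.08},
  {"delta_rot": [0,0,0],"linear": [0,0,0],"grip": 0.08},
])

```text
t: 2.9
tool_pos: [0.4706, 0.2221, 0.1072]
tool_rot: [-0.576, -3.088, 0.0]
contact_force: [-0.2, -0.0, 0.5]
opening: 0.0724
grip_force: 0.0
```

Run:
```python
from h import *
plan([.471,.221,.060])
o=ctrl.get_obs();im,d,P=cloud('wrist');R=Ro.from_rotvec(o['tool_rot']).as_matrix();T=(P-o['tool_pos'])@R*1000
m=(abs(T[...,0])<16)&(abs(T[...,1])<75)&(T[...,2]<-20)&(T[...,2]>-80);k=T[m]
for lo,hi in((25,60),(-60,-25),(-24,24)):
    j=k[(k[:,1]>lo)&(k[:,1]<hi)];print(lo,len(j),j.min(0).round(),j.max(0).round())
w=P[m]; j=P[(P[...,2]>.125)&(P[...,2]<.145)&(P[...,0]>.44)&(P[...,0]<.5)&(abs(P[...,1]-.221)<.03)];print('tamper',len(j),((j.min(0)+j.max(0))/2).round(4),j.min(0),j.max(0))
```

```text
t 2.9 p [0.4706 0.2221 0.1072] q [ 0.3  -0.13  1.94 -0.    1.33 -0.9 ] F [-0.2 -0.   0.5] open 0.0724 grip 0.0
shift first (tool): [-0.0008 -0.0009  0.0472] | 0.047  rot: [0. 0. 0.]  shift after rot: [-0.0008 -0.0009  0.0472]
25 1969 [-12.  35. -80.] [ 12.  49. -45.]
-60 1982 [-12. -51. -80.] [ 11. -36. -45.]
-24 3402 [-16. -18. -36.] [ 16.  17. -20.]
tamper 3613 [0.4716 0.2215 0.1341] [0.45318746 0.20361224 0.12501084] [0.48992702 0.23942768 0.14325286]
```

>>> jog_arm([
  {"delta_rot": [0,0,0],"linear": [-0.001,-0.001,0.024],"grip": 0.08},
  {"delta_rot": [0,0,0],"linear": [0,0,0.023],"grip": 0.08},
  {"delta_rot": [0,0,0],"linear": [0,0,0],"grip": 0.0},
  {"delta_rot": [0,0,0],"linear": [0,0,0],"grip": 0.0},
  {"delta_rot": [0,0,0],"linear": [0,0,0],"grip": 0.0},
  {"delta_rot": [0,0,0],"linear": [0,0,0],"grip": 0.0},
  {"delta_rot": [0,0,0],"linear": [0,0,0],"grip": 0.0},
], newtons=60)

```text
t: 3.65
tool_pos: [0.4726, 0.2215, 0.0622]
tool_rot: [0.575, 3.086, 0.003]
contact_force: [0.1, 1.6, 4.1]
opening: 0.0347
grip_force: 59.9
```

>>> jog_arm([
  {"delta_rot": [0,0,0],"linear": [0,0,-0.025],"grip": 0.0},
  {"delta_rot": [0,0,0],"linear": [0,0,-0.035],"grip": 0.0},
  {"delta_rot": [0,0,0],"linear": [0,0,-0.03],"grip": 0.0},
  {"delta_rot": [0,0,0],"linear": [0.01,-0.04,0],"grip": 0.0},
  {"delta_rot": [0,0,0],"linear": [0.005,-0.048,0],"grip": 0.0},
  {"delta_rot": [0,0,0],"linear": [0,-0.048,0],"grip": 0.0},
  {"delta_rot": [0,0,0],"linear": [-0.019,-0.041,0],"grip": 0.0},
  {"delta_rot": [0,0,0],"linear": [-0.019,-0.041,0],"grip": 0.0},
  {"delta_rot": [0,0,0],"linear": [-0.019,-0.041,0],"grip": 0.0},
  {"delta_rot": [0,0,0],"linear": [0,0,0],"grip": 0.0},
])

```text
t: 4.65
tool_pos: [0.4165, -0.0404, 0.1499]
tool_rot: [-0.588, -3.086, 0.004]
contact_force: [0.3, 1.0, -3.7]
opening: 0.035
grip_force: 61.9
```

Run:
```python
from h import *
plan([.487,-.034,.152]);plan([.487,-.034,.152],159,0)
```

```text
t 4.65 p [ 0.4165 -0.0404  0.1499] q [-0.27 -0.45  2.12 -0.    1.47 -1.47] F [ 0.3  1.  -3.7] open 0.035 grip 61.9
shift first (tool): [-0.0632  0.0319 -0.0022] | 0.071  rot: [0. 0. 0.]  shift after rot: [-0.0632  0.0319 -0.0022]
t 4.65 p [ 0.4165 -0.0404  0.1499] q [-0.27 -0.45  2.12 -0.    1.47 -1.47] F [ 0.3  1.  -3.7] open 0.035 grip 61.9
shift first (tool): [-0.0632  0.0319 -0.0022] | 0.071  rot: [-0.14  0.   -0.58]  shift after rot: [-0.0635  0.0313 -0.0021]
```

>>> jog_arm([
  {"delta_rot": [0,0,0],"linear": [-0.032,0.016,0],"grip": 0.0},
  {"delta_rot": [0,0,0],"linear": [-0.031,0.016,0],"grip": 0.0},
  {"delta_rot": [0,0,0],"linear": [0,0,0.03],"grip": 0.0},
  {"delta_rot": [0,0,0],"linear": [0,0,0.035],"grip": 0.0},
  {"delta_rot": [0,0,0],"linear": [0,0,0.035],"grip": 0.0},
  {"delta_rot": [0,0,0],"linear": [0,0,0.018],"grip": 0.0},
  {"delta_rot": [0,0,0],"linear": [0,0,0.005],"grip": 0.0},
  {"delta_rot": [0,0,0],"linear": [0,0,0.002],"grip": 0.0},
  {"delta_rot": [0,0,0],"linear": [0,0,0.001],"grip": 0.0},
  {"delta_rot": [0,0,0],"linear": [0,0,0],"grip": 0.0},
])

```text
t: 5.65
tool_pos: [0.4887, -0.0288, 0.026]
tool_rot: [0.575, 3.086, -0.0]
contact_force: [-0.5, -1.1, -3.3]
opening: 0.0349
grip_force: 62.1
```

>>> jog_arm([
  {"delta_rot": [0,0,0],"linear": [0,0,0.0015],"grip": 0.0},
  {"delta_rot": [0,0,0],"linear": [0,0,0.0015],"grip": 0.0},
  {"delta_rot": [0,0,0],"linear": [0,0,0.001],"grip": 0.0},
  {"delta_rot": [0,0,0],"linear": [0,0,0],"grip": 0.0},
])

```text
t: 6.05
tool_pos: [0.4881, -0.0288, 0.0213]
tool_rot: [0.576, 3.087, 0.0]
contact_force: [-0.9, 0.2, 1.2]
opening: 0.0345
grip_force: 62.5
```

Contact with the mat (force changed sign). Release and rise.

>>> jog_arm([
  {"delta_rot": [0,0,0],"linear": [0,0,0],"grip": 0.05},
  {"delta_rot": [0,0,0],"linear": [0,0,0],"grip": 0.07},
  {"delta_rot": [0,0,0],"linear": [0,0,0],"grip": 0.07},
  {"delta_rot": [0,0,0],"linear": [0,0,0],"grip": 0.07},
  {"delta_rot": [0,0,0],"linear": [0,0,-0.02],"grip": 0.07},
  {"delta_rot": [0,0,0],"linear": [0,0,-0.03],"grip": 0.07},
  {"delta_rot": [0,0,0],"linear": [0,0,-0.04],"grip": 0.07},
  {"delta_rot": [0,0,0],"linear": [0.03,0,-0.03],"grip": 0.07},
  {"delta_rot": [0,0,0],"linear": [0.04,-0.03,0],"grip": 0.07},
  {"delta_rot": [0,0,0],"linear": [0.0,0,0],"grip": 0.07},
])

```text
t: 7.05
tool_pos: [0.4077, -0.0314, 0.1403]
tool_rot: [0.577, 3.087, -0.001]
contact_force: [-0.4, 0.0, 0.7]
opening: 0.0701
grip_force: 0.0
```

Run:
```python
from h import *
plan([.4,0,.15])
im,d,P=cloud('wrist')
j=P[(P[...,2]>.06)&(P[...,2]<.105)&(P[...,0]>.44)&(P[...,0]<.54)&(abs(P[...,1]+.03)<.04)];print('tamper',len(j),((j.min(0)+j.max(0))/2).round(4),j.max(0))
j=P[(P[...,2]>.015)&(P[...,2]<.03)&(P[...,0]>.44)&(P[...,0]<.54)&(abs(P[...,1]+.03)<.04)];print('foot',len(j),((j.min(0)+j.max(0))/2).round(4),(j.max(0)-j.min(0)).round(4))
m=(im.max(2)<60)&(P[...,2]<.02)&(P[...,2]>-.01)&(P[...,0]>.42)&(abs(P[...,1]+.03)<.13);j=P[m];print('mat',cv2.minAreaRect((j[:,:2]*1e3).astype(np.float32)))
# survey brewer position from scene/top while arm may occlude: head/cup
save('w4',im)
```

```text
t 7.05 p [ 0.4077 -0.0314  0.1403] q [-0.26 -0.47  2.15 -0.    1.46 -1.46] F [-0.4  0.   0.7] open 0.0701 grip 0.0
shift first (tool): [ 0.0185  0.0265 -0.0097] | 0.034  rot: [0. 0. 0.]  shift after rot: [ 0.0185  0.0265 -0.0097]
tamper 1860 [ 0.4867 -0.0287  0.0807] [ 0.50493251 -0.01018766  0.101368  ]
foot 1539 [ 0.4847 -0.0288  0.0225] [0.0522 0.0573 0.0149]
mat ((0.0, 0.0), (0.0, 0.0), 0.0)
```

Run:
```python
from h import *
ax=np.array([.565,-.431])
def frame(az,l):
    a,l=np.radians([az,l]);d=np.array([np.cos(a),np.sin(a),0]);k=np.array([0,0,1.]);z=-k*np.cos(l)-d*np.sin(l);x=d*np.cos(l)-k*np.sin(l);return np.stack([x,np.cross(z,x),z],1),d
def clear(az,g,l,pts,zb):
    R,d=frame(az,l);G=np.r_[ax+g*d[:2],zb+.022]
    q=(pts-G)@R; s=-q[:,2]
    e=np.stack([np.abs(q[:,0])-.043,np.abs(q[:,1])-.043,np.where(s<.054,.054-s,0)],1)
    return np.linalg.norm(np.maximum(e,0),axis=1).min()
h=np.array([[x,y,z] for x in np.linspace(.511,.6,8) for y in np.linspace(-.2,-.163,5) for z in np.linspace(.248,.29,6)])
y=np.radians(-16);B=np.array([[np.cos(y),-np.sin(y)],[np.sin(y),np.cos(y)]])
hd=np.array([np.r_[ax+B@np.array([a,b]),c] for a in np.linspace(-.14,0,8) for b in np.linspace(-.065,.065,9) for c in np.linspace(.295,.38,6)])
for g in(.14,.15,.16):
    for l in (20,25,30,35,40,45): print(g,l,'ins handle',[round(clear(114,g,l,h,z)*1e3) for z in (.15,.183)],'ins head',round(clear(114,g,l,hd,.183)*1e3),'home head',round(clear(164,g,l,hd,.183)*1e3),'mid',round(clear(140,g,l,h,.183)*1e3),round(clear(140,g,l,hd,.183)*1e3))
```

```text
0.14 20 ins handle [4, 15] ins head 7 home head 0 mid 99 0
0.14 25 ins handle [2, 6] ins head 10 home head 0 mid 99 0
0.14 30 ins handle [2, 2] ins head 15 home head 2 mid 99 0
0.14 35 ins handle [2, 2] ins head 21 home head 9 mid 99 0
0.14 40 ins handle [2, 2] ins head 26 home head 15 mid 99 4
0.14 45 ins handle [2, 2] ins head 31 home head 21 mid 99 11
0.15 20 ins handle [2, 6] ins head 12 home head 0 mid 99 0
0.15 25 ins handle [2, 2] ins head 17 home head 4 mid 99 0
0.15 30 ins handle [2, 2] ins head 23 home head 11 mid 99 0
0.15 35 ins handle [2, 2] ins head 28 home head 17 mid 99 5
0.15 40 ins handle [2, 2] ins head 32 home head 23 mid 99 12
0.15 45 ins handle [2, 2] ins head 36 home head 28 mid 99 18
0.16 20 ins handle [2, 2] ins head 20 home head 7 mid 99 0
0.16 25 ins handle [2, 2] ins head 26 home head 13 mid 99 0
0.16 30 ins handle [2, 2] ins head 30 home head 19 mid 99 7
0.16 35 ins handle [2, 2] ins head 34 home head 25 mid 99 13
0.16 40 ins handle [2, 2] ins head 38 home head 30 mid 99 19
0.16 45 ins handle [2, 2] ins head 42 home head 35 mid 99 25
```

Run:
```python
from h import *
ax=np.array([.565,-.431])
def frame(az,l):
    a,l=np.radians([az,l]);d=np.array([np.cos(a),np.sin(a),0]);k=np.array([0,0,1.]);z=-k*np.cos(l)-d*np.sin(l);x=d*np.cos(l)-k*np.sin(l);return np.stack([x,np.cross(z,x),z],1),d
def clear(az,g,l,pts,zb):
    R,d=frame(az,l);G=np.r_[ax+g*d[:2],zb+.022]
    q=(pts-G)@R; s=-q[:,2]
    e=np.stack([np.abs(q[:,0])-.038,np.abs(q[:,1])-.043,np.where(s<.054,.054-s,0)],1)
    return np.linalg.norm(np.maximum(e,0),axis=1).min()
h=np.array([[x,y,z] for x in np.linspace(.511,.6,8) for y in np.linspace(-.2,-.163,5) for z in np.linspace(.248,.29,6)])
y=np.radians(-16);B=np.array([[np.cos(y),-np.sin(y)],[np.sin(y),np.cos(y)]])
hd=np.array([np.r_[ax+B@np.array([a,b]),c] for a in np.linspace(-.14,0,15) for b in np.linspace(-.065,.065,14) for c in np.linspace(.295,.38,8)])
for az in (114,118,121):
  for g in(.13,.14,.15,.16):
    for l in (10,20,30,35,40,45,50): print(az,g,l,'handle',[round(clear(az,g,l,h,z)*1e3) for z in (.15,.183)],'head',round(clear(az,g,l,hd,.183)*1e3),'sweep head',round(min(clear(a,g,l,hd,.183) for a in range(az,166,4))*1e3))
```

```text
114 0.13 10 handle [40, 46] head 0 sweep head 0
114 0.13 20 handle [18, 28] head 2 sweep head 0
114 0.13 30 handle [2, 9] head 12 sweep head 0
114 0.13 35 handle [2, 2] head 18 sweep head 0
114 0.13 40 handle [2, 2] head 23 sweep head 1
114 0.13 45 handle [2, 2] head 28 sweep head 8
114 0.13 50 handle [2, 2] head 32 sweep head 15
114 0.14 10 handle [31, 36] head 0 sweep head 0
114 0.14 20 handle [9, 20] head 9 sweep head 0
114 0.14 30 handle [2, 2] head 20 sweep head 0
114 0.14 35 handle [2, 2] head 24 sweep head 2
114 0.14 40 handle [2, 2] head 29 sweep head 9
114 0.14 45 handle [2, 2] head 34 sweep head 16
114 0.14 50 handle [2, 2] head 38 sweep head 22
114 0.15 10 handle [22, 27] head 7 sweep head 0
114 0.15 20 handle [2, 11] head 16 sweep head 0
114 0.15 30 handle [2, 2] head 26 sweep head 3
114 0.15 35 handle [2, 2] head 31 sweep head 10
114 0.15 40 handle [2, 2] head 36 sweep head 17
114 0.15 45 handle [2, 2] head 40 sweep head 23
114 0.15 50 handle [2, 2] head 44 sweep head 28
114 0.16 10 handle [13, 19] head 12 sweep head 0
114 0.16 20 handle [2, 2] head 23 sweep head 0
114 0
[... 2281 characters left out ...]
p head 22
121 0.15 10 handle [34, 37] head 0 sweep head 0
121 0.15 20 handle [30, 30] head 3 sweep head 0
121 0.15 30 handle [30, 30] head 11 sweep head 3
121 0.15 35 handle [30, 30] head 17 sweep head 10
121 0.15 40 handle [30, 30] head 23 sweep head 17
121 0.15 45 handle [30, 30] head 28 sweep head 23
121 0.15 50 handle [30, 30] head 33 sweep head 28
121 0.16 10 handle [30, 32] head 0 sweep head 0
121 0.16 20 handle [30, 30] head 7 sweep head 0
121 0.16 30 handle [30, 30] head 19 sweep head 12
121 0.16 35 handle [30, 30] head 25 sweep head 18
121 0.16 40 handle [30, 30] head 30 sweep head 24
121 0.16 45 handle [30, 30] head 35 sweep head 30
121 0.16 50 handle [30, 30] head 40 sweep head 35
```

Run:
```python
from h import *
plan([.39,.40,.18],112,42,n=10)
```

```text
t 7.1 p [ 0.4097 -0.0314  0.1404] q [-0.26 -0.47  2.15 -0.    1.46 -1.46] F [ 0.2  0.3 -0.1] open 0.0703 grip 0.0
shift first (tool): [ 0.1742  0.3951 -0.0399] | 0.434  rot: [ 17.19 -39.48  44.62]  shift after rot: [ 0.2763  0.1433 -0.302 ]
0 [ 0.0174  0.0395 -0.004 ] [ 1.72 -3.95  4.46]
1 [ 0.0201  0.0379 -0.0064] [ 1.72 -3.95  4.46]
2 [ 0.0224  0.036  -0.009 ] [ 1.72 -3.95  4.46]
3 [ 0.0244  0.0339 -0.0117] [ 1.72 -3.95  4.46]
4 [ 0.0261  0.0315 -0.0144] [ 1.72 -3.95  4.46]
5 [ 0.0274  0.029  -0.0172] [ 1.72 -3.95  4.46]
6 [ 0.0282  0.0262 -0.0199] [ 1.72 -3.95  4.46]
7 [ 0.0287  0.0234 -0.0226] [ 1.72 -3.95  4.46]
8 [ 0.0287  0.0204 -0.0253] [ 1.72 -3.95  4.46]
9 [ 0.0284  0.0174 -0.0278] [ 1.72 -3.95  4.46]
```

>>> jog_arm([
  {"delta_rot": [1.7,-4,4.5],"linear": [0.017,0.039,-0.006],"grip": 0.08},
  {"delta_rot": [1.7,-4,4.5],"linear": [0.02,0.038,-0.008],"grip": 0.08},
  {"delta_rot": [1.7,-4,4.5],"linear": [0.022,0.036,-0.009],"grip": 0.08},
  {"delta_rot": [1.7,-4,4.5],"linear": [0.024,0.034,-0.012],"grip": 0.08},
  {"delta_rot": [1.7,-4,4.5],"linear": [0.026,0.031,-0.014],"grip": 0.08},
  {"delta_rot": [1.7,-4,4.5],"linear": [0.027,0.029,-0.017],"grip": 0.08},
  {"delta_rot": [1.7,-4,4.5],"linear": [0.028,0.026,-0.02],"grip": 0.08},
  {"delta_rot": [1.7,-4,4.5],"linear": [0.029,0.023,-0.023],"grip": 0.08},
  {"delta_rot": [1.7,-4,4.5],"linear": [0.029,0.02,-0.025],"grip": 0.08},
  {"delta_rot": [1.7,-4,4.5],"linear": [0.028,0.017,-0.028],"grip": 0.08},
])

```text
t: 8.1
tool_pos: [0.3827, 0.3736, 0.1883]
tool_rot: [1.357, 2.117, -0.515]
contact_force: [1.6, -0.9, 0.8]
opening: 0.0804
grip_force: 0.0
```

Run:
```python
from h import *
plan([.404,.388,.08],112,42,n=3)
im,d,P=cloud('wrist');save('w5',im);q=im.astype(int)
m=(q.max(2)<75)&(P[...,2]>.045)&(P[...,2]<.075)&(P[...,1]>.27)&(P[...,1]<.41)&(P[...,0]>.36)&(P[...,0]<.46);k=P[m]
print(len(k),k.mean(0).round(4),k.min(0).round(3),k.max(0).round(3));t=k[k[:,2]>.062];V=np.linalg.svd(t-t.mean(0),full_matrices=False)[2][0];print(len(t),t.mean(0).round(4),V.round(3),np.degrees(np.arctan2(V[1],V[0])),cv2.minAreaRect((t[:,:2]*1e3).astype(np.float32)))
```

```text
t 8.1 p [0.3827 0.3736 0.1883] q [ 0.96  0.14  1.66 -0.59  1.73  0.55] F [ 1.6 -0.9  0.8] open 0.0804 grip 0.0
shift first (tool): [0.0728 0.0272 0.0797] | 0.111  rot: [ 0.79 -1.9   2.41]  shift after rot: [0.0765 0.0251 0.0768]
0 [0.0243 0.0091 0.0266] [ 0.26 -0.63  0.8 ]
1 [0.0247 0.0088 0.0262] [ 0.26 -0.63  0.8 ]
2 [0.0251 0.0086 0.0259] [ 0.26 -0.63  0.8 ]
144 [0.4368 0.3244 0.0677] [0.422 0.297 0.049] [0.448 0.355 0.069]
143 [0.4369 0.3246 0.0679] [ 0.293 -0.956 -0.001] -72.93611940960876 ((432.0572814941406, 326.46551513671875), (20.637754440307617, 56.28112030029297), 20.920236587524414)
```

View pics/w5.png

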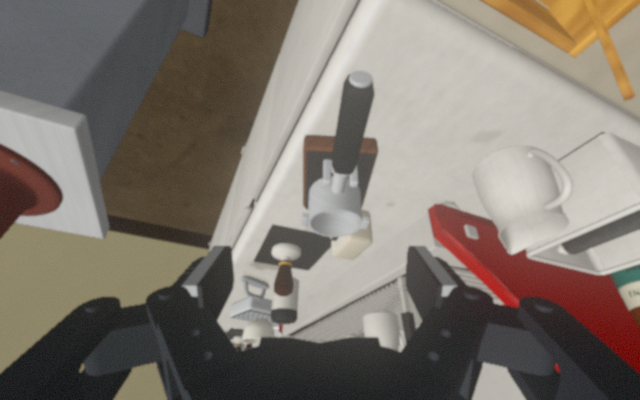

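The wrist view, leaning, shows the grip from (345,172) to (358,82) beyond the open fingers, with bowl at (335,205), and the tamper standing on the mat at (285,275). Move to the pre-grasp and measure the grip line.

>>> jog_arm([
  {"delta_rot": [0.3,-0.6,0.8],"linear": [0.024,0.009,0.0265],"grip": 0.08},
  {"delta_rot": [0.3,-0.6,0.8],"linear": [0.025,0.009,0.026],"grip": 0.08},
  {"delta_rot": [0.2,-0.6,0.8],"linear": [0.025,0.009,0.026],"grip": 0.08},
  {"delta_rot": [0,0,0],"linear": [0,0,0],"grip": 0.08},
])

```text
t: 8.55
tool_pos: [0.4024, 0.3832, 0.0734]
tool_rot: [1.383, 2.065, -0.547]
contact_force: [-0.8, -0.4, -1.2]
opening: 0.08
grip_force: 0.0
```

Run:
```python
from h import *
a=np.radians(112);l=np.radians(42);d=np.array([np.cos(a),np.sin(a),0]);z=-np.array([0,0,1])*np.cos(l)-d*np.sin(l)
G=np.array([.4715,.2208,.052])+.155*d
plan(G+.062*z,112,42)
im,dd,P=cloud('wrist');q=im.astype(int)
m=(q.max(2)<110)&(P[...,2]>.045)&(P[...,2]<.075)&(P[...,1]>.285)&(P[...,1]<.41)&(P[...,0]>.36)&(P[...,0]<.46);k=P[m]
t=k[k[:,2]>.062];V=np.linalg.svd(t-t.mean(0),full_matrices=False)[2][0];print(len(k),len(t),t.mean(0).round(4),t.min(0).round(4),t.max(0).round(4),V.round(3),np.degrees(np.arctan2(V[1],V[0])),cv2.minAreaRect((t[:,:2]*1e3).astype(np.float32)))
o=ctrl.get_obs();R=Ro.from_rotvec(o['tool_rot']).as_matrix();T=(t-o['tool_pos'])@R;y=T[:,1]
for lo in np.arange(-.06,.09,.02):
    s=(T[:,0]>lo)&(T[:,0]<lo+.02)
    if s.sum()>5: print(lo.round(3),s.sum(),T[s].mean(0).round(4),y[s].min().round(4),y[s].max().round(4))
```

```text
t 8.55 p [0.4024 0.3832 0.0734] q [ 0.95  0.34  1.65 -0.6   1.61  0.68] F [-0.8 -0.4 -1.2] open 0.08 grip 0.0
shift first (tool): [-0.0016  0.004   0.0922] | 0.092  rot: [-0.52  0.02  0.56]  shift after rot: [-0.0016  0.0032  0.0923]
2466 2194 [0.4196 0.3595 0.067 ] [0.3987 0.2903 0.062 ] [0.4509 0.3967 0.0694] [ 0.336 -0.942  0.018] -70.34003313115721 ((426.7840881347656, 341.8266906738281), (24.741657257080078, 113.44050598144531), 20.153079986572266)
-0.06 340 [-0.0494  0.004   0.057 ] -0.0071 0.0176
-0.04 462 [-0.0296  0.0052  0.0393] -0.0067 0.0183
-0.02 627 [-0.0095  0.0061  0.0213] -0.0056 0.0194
0.0 730 [0.0081 0.0071 0.0072] -0.0052 0.0197
```

Run:
```python
from h import *
a=np.radians(110);l=np.radians(42);d=np.array([np.cos(a),np.sin(a),0]);z=-np.array([0,0,1])*np.cos(l)-d*np.sin(l)
G=np.array([.4713,.2200,.052])+.155*d
plan(G+.062*z,110,42)
```

```text
t 8.6 p [0.4033 0.3841 0.077 ] q [ 0.95  0.33  1.65 -0.6   1.61  0.67] F [-0.3 -0.   0.8] open 0.0799 grip 0.0
shift first (tool): [-0.0003  0.0061  0.0957] | 0.096  rot: [ 1.   -0.05  1.89]  shift after rot: [0.0001 0.0077 0.0956]
```

>>> jog_arm([
  {"delta_rot": [1,0,1.9],"linear": [0,0.006,0],"grip": 0.08},
  {"delta_rot": [0,0,0],"linear": [0,0.0015,0.035],"grip": 0.08},
  {"delta_rot": [0,0,0],"linear": [0,0,0.035],"grip": 0.08},
  {"delta_rot": [0,0,0],"linear": [0,0,0.0255],"grip": 0.08},
  {"delta_rot": [0,0,0],"linear": [0,0,0],"grip": 0.06},
])

```text
t: 9.1
tool_pos: [0.4338, 0.3266, 0.0095]
tool_rot: [1.434, 2.034, -0.54]
contact_force: [0.3, -0.1, -0.2]
opening: 0.0673
grip_force: 0.0
```

Run:
```python
from h import *
a=np.radians(110);l=np.radians(42);d=np.array([np.cos(a),np.sin(a),0]);z=-np.array([0,0,1])*np.cos(l)-d*np.sin(l)
G=np.array([.4713,.2200,.052])+.155*d
plan(G+.062*z,110,42)
im,dd,P=cloud('wrist');q=im.astype(int);save('w6',im)
o=ctrl.get_obs();R=Ro.from_rotvec(o['tool_rot']).as_matrix();T=(P-o['tool_pos'])@R
m=(P[...,2]>.06)&(P[...,2]<.075)&(abs(T[...,1])<.022)&(q.max(2)<120);T=T[m]
for lo in np.arange(-.06,.09,.02):
    s=(T[:,0]>lo)&(T[:,0]<lo+.02)
    if s.sum()>5: print(lo.round(3),s.sum(),T[s].mean(0).round(4),T[s][:,1].min().round(4),T[s][:,1].max().round(4))
```

```text
t 9.1 p [0.4338 0.3266 0.0095] q [ 0.85  0.37  1.73 -0.63  1.47  0.71] F [ 0.3 -0.1 -0.2] open 0.0673 grip 0.0
shift first (tool): [ 0.0027 -0.0012  0.0024] | 0.004  rot: [ 0.11 -0.24 -0.4 ]  shift after rot: [ 0.0028 -0.0012  0.0024]
-0.06 347 [-0.0493 -0.0023 -0.032 ] -0.0146 0.0094
-0.04 553 [-0.0293 -0.002  -0.0497] -0.0149 0.0105
-0.02 909 [-0.0091 -0.0021 -0.0675] -0.0153 0.0106
0.0 2484 [ 0.0122 -0.0023 -0.0836] -0.0155 0.0104
0.02 13 [ 0.0207  0.0029 -0.085 ] -0.0094 0.0055
```

>>> jog_arm([
  {"delta_rot": [0,0,0],"linear": [0.002,-0.002,0.002],"grip": 0.04},
  {"delta_rot": [0,0,0],"linear": [0,0,0],"grip": 0.0},
  {"delta_rot": [0,0,0],"linear": [0,0,0],"grip": 0.0},
  {"delta_rot": [0,0,0],"linear": [0,0,0],"grip": 0.0},
  {"delta_rot": [0,0,0],"linear": [0,0,0],"grip": 0.0},
  {"delta_rot": [0,0,0],"linear": [0,0,0],"grip": 0.0},
  {"delta_rot": [0,0,0],"linear": [0,0,0],"grip": 0.0},
], newtons=115)

```text
t: 9.85
tool_pos: [0.4324, 0.3292, 0.0081]
tool_rot: [1.43, 2.036, -0.534]
contact_force: [-1.9, 4.9, 5.6]
opening: 0.025
grip_force: 112.7
```

Run:
```python
from h import *
o=ctrl.get_obs();plan([.43,.33,.06]);R=Ro.from_rotvec(o['tool_rot']).as_matrix();print(R.round(3).tolist())
print('lean',np.degrees(np.arccos(-R[2,2])),'x az',np.degrees(np.arctan2(R[1,0],R[0,0])))
```

```text
t 9.85 p [0.4324 0.3292 0.0081] q [ 0.86  0.37  1.73 -0.63  1.46  0.72] F [-1.9  4.9  5.6] open 0.025 grip 112.7
shift first (tool): [-0.0334 -0.0015 -0.0398] | 0.052  rot: [0. 0. 0.]  shift after rot: [-0.0334 -0.0015 -0.0398]
[[-0.25, 0.939, 0.234], [0.704, 0.342, -0.622], [-0.665, 0.009, -0.747]]
lean 41.69174351363646 x az 109.54712975498532
```

```bash
cat >> h.py <<'E'
def pose(p,R): T=np.eye(4);T[:3,:3]=R;T[:3,3]=p;return T
def tool(): o=ctrl.get_obs();return pose(o['tool_pos'],Ro.from_rotvec(o['tool_rot']).as_matrix())
def pfT(xyz,haz): return pose(xyz,Ro.from_euler('z',haz-180,degrees=True).as_matrix())
def planpf(xyz,haz,n):
    X=np.load('tp.npy');T=tool();G=pfT(np.array(xyz),haz)@np.linalg.inv(X)
    pf=T@X;e=Ro.from_matrix(pf[:3,:3]);print('pf now',pf[:3,3].round(4),'haz',(np.degrees(np.arctan2(-pf[1,0],-pf[0,0]))%360).round(2),'z',pf[:3,2].round(3))
    o=ctrl.get_obs();print('t',round(o['t'],2),'q',o['q'].round(2),'F',o['contact_force'].round(1),'M',o['wrist_torque'].round(2),'open',round(o['opening'],4),'TCP goal',G[:3,3].round(4))
    # interpolate in portafilter frame: axis moves straight, yaw linear
    rv=Ro.from_matrix(T[:3,:3].T@G[:3,:3]).as_rotvec();h0=pf;P0=T
    for i in range(1,n+1):
        M=pose(pf[:3,3]+(np.array(xyz)-pf[:3,3])*i/n,pf[:3,:3]@Ro.from_rotvec(Ro.from_matrix(pf[:3,:3].T@pfT(xyz,haz)[:3,:3]).as_rotvec()*i/n).as_matrix())@np.linalg.inv(X)
        D=np.linalg.inv(P0)@M;P0=M
        print(' rot',np.degrees(Ro.from_matrix(D[:3,:3]).as_rotvec()).round(2).tolist(),'lin',D[:3,3].round(4).tolist())
E
python3 - <<'E'
from h import *
np.save('tp.npy',np.linalg.inv(tool())@pfT(np.array([.4713,.22,.03]),110))
planpf([.4713,.22,.075],110,2)
planpf([.45,.17,.15],110,3)
E
```

```text
pf now [0.4713 0.22   0.03  ] haz 110.0 z [-0.  0.  1.]
t 9.85 q [ 0.86  0.37  1.73 -0.63  1.46  0.72] F [-1.9  4.9  5.6] M [-0.07 -0.04 -0.02] open 0.025 TCP goal [0.4324 0.3292 0.0531]
 rot [-0.0, 0.0, 0.0] lin [-0.015, 0.0002, -0.0168]
 rot [-0.0, 0.0, -0.0] lin [-0.015, 0.0002, -0.0168]
pf now [0.4713 0.22   0.03  ] haz 110.0 z [-0.  0.  1.]
t 9.85 q [ 0.86  0.37  1.73 -0.63  1.46  0.72] F [-1.9  4.9  5.6] M [-0.07 -0.04 -0.02] open 0.025 TCP goal [0.4111 0.2792 0.1281]
 rot [-0.0, 0.0, 0.0] lin [-0.0366, -0.012, -0.0212]
 rot [-0.0, 0.0, -0.0] lin [-0.0366, -0.012, -0.0212]
 rot [-0.0, 0.0, -0.0] lin [-0.0366, -0.012, -0.0212]
```

>>> jog_arm([
  {"delta_rot": [0,0,0],"linear": [-0.007,0,-0.0078],"grip": 0.0},
  {"delta_rot": [0,0,0],"linear": [-0.01,0,-0.0112],"grip": 0.0},
  {"delta_rot": [0,0,0],"linear": [-0.014,0,-0.0157],"grip": 0.0},
  {"delta_rot": [0,0,0],"linear": [-0.014,0,-0.0157],"grip": 0.0},
  {"delta_rot": [0,0,0],"linear": [-0.014,0,-0.0157],"grip": 0.0},
  {"delta_rot": [0,0,0],"linear": [-0.014,0,-0.0157],"grip": 0.0},
  {"delta_rot": [0,0,0],"linear": [-0.007,0,-0.0078],"grip": 0.0},
  {"delta_rot": [0,0,0],"linear": [0,0,0],"grip": 0.0},
])

```text
t: 10.65
tool_pos: [0.4318, 0.3286, 0.1294]
tool_rot: [1.432, 2.036, -0.531]
contact_force: [-0.7, 0.1, -2.6]
opening: 0.0248
grip_force: 113.0
```

Run:
```python
from h import *
planpf([.43,-.10,.15],113,8)
for n in('scene','top'):
    im,d,P=cloud(n);X=np.load('tp.npy');pf=tool()@X;inv=np.linalg.inv(pf);L=P@inv[:3,:3].T+inv[:3,3]
    m=(np.hypot(L[...,0],L[...,1])<.05)&(L[...,2]>-.03)&(L[...,2]<.075);k=L[m];print(n,len(k),k.min(0).round(3),k.max(0).round(3),k[k[:,2]>.045].mean(0).round(4) if (k[:,2]>.045).any() else '')
    r=k[(k[:,2]>.045)];print(' rim',len(r),((r.min(0)+r.max(0))/2).round(4),np.percentile(r[:,2],[50,90]).round(4))
    g=L[(L[...,0]<-.08)&(L[...,0]>-.2)&(abs(L[...,1])<.02)&(abs(L[...,2]-.03)<.02)];print(' grip',len(g),np.median(g,0).round(4) if len(g) else '')
```

```text
pf now [0.4706 0.2194 0.1511] haz 109.95 z [-0.001 -0.002  1.   ]
t 10.65 q [ 0.85  0.2   1.7  -0.63  1.62  0.6 ] F [-0.7  0.1 -2.6] M [0.98 0.37 0.01] open 0.0248 TCP goal [0.3854 0.007  0.1281]
 rot [-0.24, -0.01, -0.29] lin [-0.0268, -0.0192, 0.0237]
 rot [-0.24, -0.01, -0.29] lin [-0.0267, -0.0194, 0.0236]
 rot [-0.24, -0.01, -0.29] lin [-0.0266, -0.0197, 0.0236]
 rot [-0.24, -0.01, -0.29] lin [-0.0265, -0.0199, 0.0235]
 rot [-0.24, -0.01, -0.29] lin [-0.0264, -0.0201, 0.0234]
 rot [-0.24, -0.01, -0.29] lin [-0.0263, -0.0204, 0.0233]
 rot [-0.24, -0.01, -0.29] lin [-0.0262, -0.0206, 0.0233]
 rot [-0.24, -0.01, -0.29] lin [-0.0261, -0.0208, 0.0232]
scene 462 [-0.049 -0.046  0.001] [0.039 0.042 0.06 ] [ 0.0008 -0.0007  0.0504]
 rim 135 [-0.     -0.0024  0.0523] [0.0508 0.0541]
 grip 223 [-0.1328 -0.0074  0.0358]
top 631 [-0.049 -0.045  0.001] [0.033 0.041 0.056] [ 0.0004 -0.0035  0.0506]
 rim 162 [-0.0003 -0.0021  0.0507] [0.0508 0.0531]
 grip 439 [-0.1343 -0.0026  0.0355]
```

>>> jog_arm([
  {"delta_rot": [-0.2,0,-0.3],"linear": [-0.027,-0.019,0.0237],"grip": 0.0},
  {"delta_rot": [-0.2,0,-0.3],"linear": [-0.027,-0.019,0.0237],"grip": 0.0},
  {"delta_rot": [-0.2,0,-0.3],"linear": [-0.027,-0.02,0.0236],"grip": 0.0},
  {"delta_rot": [-0.3,0,-0.3],"linear": [-0.0265,-0.02,0.0235],"grip": 0.0},
  {"delta_rot": [-0.3,0,-0.3],"linear": [-0.0265,-0.02,0.0234],"grip": 0.0},
  {"delta_rot": [-0.2,0,-0.3],"linear": [-0.0265,-0.02,0.0233],"grip": 0.0},
  {"delta_rot": [-0.2,0,-0.3],"linear": [-0.026,-0.0205,0.0233],"grip": 0.0},
  {"delta_rot": [-0.2,0,-0.3],"linear": [-0.026,-0.0205,0.0232],"grip": 0.0},
  {"delta_rot": [0,0,0],"linear": [0,0,0],"grip": 0.0},
])

```text
t: 11.65
tool_pos: [0.3822, 0.0018, 0.1249]
tool_rot: [1.379, 2.068, -0.527]
contact_force: [0.4, 1.0, -3.3]
opening: 0.0248
grip_force: 114.4
```

Run:
```python
from h import *
planpf([.44,-.30,.147],117,6)
```

```text
pf now [ 0.4261 -0.1055  0.147 ] haz 112.56 z [0.01  0.005 1.   ]
t 11.65 q [ 0.37 -0.53  2.35 -0.75  1.36  0.15] F [ 0.4  1.  -3.3] M [1.   0.39 0.06] open 0.0248 TCP goal [ 0.3881 -0.1964  0.1251]
 rot [-0.57, 0.01, -0.48] lin [-0.023, -0.0118, 0.0205]
 rot [-0.57, 0.01, -0.48] lin [-0.0229, -0.0122, 0.0204]
 rot [-0.57, 0.01, -0.48] lin [-0.0228, -0.0126, 0.0203]
 rot [-0.57, 0.01, -0.48] lin [-0.0227, -0.013, 0.0202]
 rot [-0.57, 0.01, -0.48] lin [-0.0226, -0.0134, 0.02]
 rot [-0.57, 0.01, -0.48] lin [-0.0226, -0.0137, 0.0199]
```

>>> jog_arm([
  {"delta_rot": [-0.6,0,-0.5],"linear": [-0.023,-0.012,0.0205],"grip": 0.0},
  {"delta_rot": [-0.6,0,-0.5],"linear": [-0.023,-0.012,0.0204],"grip": 0.0},
  {"delta_rot": [-0.6,0,-0.5],"linear": [-0.023,-0.0125,0.0203],"grip": 0.0},
  {"delta_rot": [-0.6,0,-0.5],"linear": [-0.0225,-0.013,0.0202],"grip": 0.0},
  {"delta_rot": [-0.5,0,-0.5],"linear": [-0.0225,-0.0135,0.02],"grip": 0.0},
  {"delta_rot": [-0.5,0,-0.4],"linear": [-0.0225,-0.0135,0.02],"grip": 0.0},
  {"delta_rot": [0,0,0],"linear": [0,0,0],"grip": 0.0},
  {"delta_rot": [0,0,0],"linear": [0,0,0],"grip": 0.0},
])

```text
t: 12.45
tool_pos: [0.3914, -0.1927, 0.1252]
tool_rot: [1.294, 2.11, -0.479]
contact_force: [1.0, 0.0, -3.7]
opening: 0.0247
grip_force: 114.9
```

Run:
```python
from h import *
planpf([.54,-.411,.148],117,5)
im,d,P=cloud('scene');X=np.load('tp.npy');pf=tool()@X;inv=np.linalg.inv(pf);L=P@inv[:3,:3].T+inv[:3,3]
m=(np.hypot(L[...,0],L[...,1])<.05)&(L[...,2]>-.03)&(L[...,2]<.075);k=L[m];r=k[k[:,2]>.045];print(len(k),k.min(0).round(3),k.max(0).round(3),' rim',((r.min(0)+r.max(0))/2).round(4))
from scipy.optimize import least_squares
p=P[245:276,390:435].reshape(-1,3);k=p[(p[:,2]>.215)&(p[:,2]<.25)&(p[:,0]<.66)&(p[:,1]>-.52)]
f=least_squares(lambda x:np.hypot(*(k[:,:2]-x[:2]).T)-.053,[.57,-.43],loss='soft_l1',f_scale=.002);print('collar',len(k),f.x.round(4))
save('s4',im)
```

```text
pf now [ 0.4436 -0.2962  0.1469] haz 117.15 z [-0.    -0.002  1.   ]
t 12.45 q [-0.28 -0.81  2.51 -0.61  0.99 -0.53] F [ 1.   0.  -3.7] M [ 0.88  0.48 -0.02] open 0.0247 TCP goal [ 0.4881 -0.3074  0.1261]
 rot [0.03, -0.02, 0.01] lin [-0.0219, 0.0067, 0.0193]
 rot [0.03, -0.02, 0.01] lin [-0.0219, 0.0067, 0.0193]
 rot [0.03, -0.02, 0.01] lin [-0.0219, 0.0067, 0.0193]
 rot [0.03, -0.02, 0.01] lin [-0.0219, 0.0068, 0.0193]
 rot [0.03, -0.02, 0.01] lin [-0.0219, 0.0068, 0.0193]
811 [-0.049 -0.045 -0.003] [0.036 0.041 0.054]  rim [ 0.0015 -0.0022  0.0497]
collar 498 [ 0.5646 -0.4315]
```

Run:
```python
from h import *
X=np.load('tp.npy');D=np.eye(4);D[:3,3]=[.0007,-.002,0];np.save('tp.npy',X@D)
planpf([.5646,-.4314,.150],117,8)
```

```text
pf now [ 0.4431 -0.2967  0.1471] haz 117.3 z [-0.001 -0.002  1.   ]
t 12.5 q [-0.28 -0.81  2.51 -0.61  0.99 -0.53] F [ 0.2  0.1 -3.3] M [ 0.98  0.48 -0.  ] open 0.0247 TCP goal [ 0.5142 -0.3262  0.1281]
 rot [0.03, -0.01, 0.02] lin [-0.0166, 0.0058, 0.0144]
 rot [0.03, -0.01, 0.02] lin [-0.0166, 0.0059, 0.0144]
 rot [0.03, -0.01, 0.02] lin [-0.0166, 0.0059, 0.0144]
 rot [0.03, -0.01, 0.02] lin [-0.0166, 0.0059, 0.0144]
 rot [0.03, -0.01, 0.02] lin [-0.0166, 0.0059, 0.0144]
 rot [0.03, -0.01, 0.02] lin [-0.0166, 0.0059, 0.0144]
 rot [0.03, -0.01, 0.02] lin [-0.0166, 0.0059, 0.0144]
 rot [0.03, -0.01, 0.02] lin [-0.0165, 0.0059, 0.0144]
```

>>> jog_arm([
  {"delta_rot": [0,0,0],"linear": [-0.0166,0.0059,0.0144],"grip": 0.0},
  {"delta_rot": [0,0,0],"linear": [-0.0166,0.0059,0.0144],"grip": 0.0},
  {"delta_rot": [0,0,0],"linear": [-0.0166,0.0059,0.0144],"grip": 0.0},
  {"delta_rot": [0,0,0],"linear": [-0.0166,0.0059,0.0144],"grip": 0.0},
  {"delta_rot": [0,0,0],"linear": [-0.0166,0.0059,0.0144],"grip": 0.0},
  {"delta_rot": [0,0,0],"linear": [-0.0166,0.0059,0.0144],"grip": 0.0},
  {"delta_rot": [0,0,0],"linear": [-0.0166,0.0059,0.0144],"grip": 0.0},
  {"delta_rot": [0,0,0],"linear": [-0.0166,0.0059,0.0144],"grip": 0.0},
  {"delta_rot": [0,0,0],"linear": [0,0,0],"grip": 0.0},
  {"delta_rot": [0,0,0],"linear": [0,0,0],"grip": 0.0},
])

```text
t: 13.5
tool_pos: [0.5162, -0.3247, 0.1288]
tool_rot: [1.287, 2.112, -0.475]
contact_force: [0.2, 0.8, -3.6]
opening: 0.0246
grip_force: 115.0
```

```bash
cat > chk.py <<'E'
from h import *
from scipy.optimize import least_squares
im,d,P=cloud('scene');X=np.load('tp.npy');pf=tool()@X;inv=np.linalg.inv(pf);L=P@inv[:3,:3].T+inv[:3,3]
m=(np.hypot(L[...,0],L[...,1])<.05)&(L[...,2]>-.01)&(L[...,2]<.06);k=L[m];b=k[(k[:,2]>.003)&(k[:,2]<.038)]
f=least_squares(lambda x:np.hypot(*(b[:,:2]-x).T)-.0345,[0,0],loss='soft_l1',f_scale=.002);W=pf[:3,:3]@np.r_[f.x,0]
print('bowl in pf frame',len(b),f.x.round(4),'world offs',W[:2].round(4),'z range',np.percentile(k[:,2],[1,99]).round(3))
p=P[240:300,385:440].reshape(-1,3);k=p[(p[:,2]>.22)&(p[:,2]<.245)&(p[:,0]<.66)&(p[:,1]>-.52)]
f=least_squares(lambda x:np.hypot(*(k[:,:2]-x[:2]).T)-.053,[.57,-.43],loss='soft_l1',f_scale=.002);print('collar',len(k),f.x.round(4))
cv2.imwrite('pics/c.png',cv2.resize(im[190:320,340:480,::-1],None,fx=5,fy=5,interpolation=cv2.INTER_CUBIC))
E
python3 chk.py; python3 -c "
from h import *
planpf([.5646,-.4314,.150],117,1)"
```

```text
bowl in pf frame 279 [-0.0014  0.0032] world offs [0.0022 0.0027] z range [-0.    0.05]
collar 423 [ 0.5656 -0.4328]
pf now [ 0.5672 -0.4294  0.1506] haz 117.48 z [-0.001 -0.002  1.   ]
t 13.55 q [-0.49 -0.27  2.17 -0.6   0.7  -0.61] F [-0.2 -0.5 -3.1] M [ 0.86  0.52 -0.  ] open 0.025 TCP goal [ 0.5142 -0.3262  0.1281]
 rot [0.41, -0.06, 0.28] lin [0.0, -0.0023, 0.0009]
```

View pics/c.png

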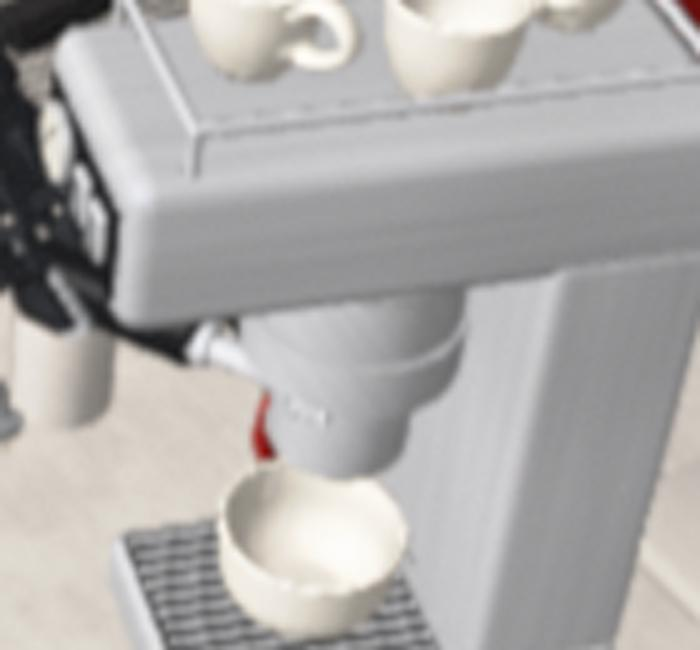

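The scene crop shows the bowl (340,440) directly below the collar (352,370), neck and grip to the left at (220,350), hand clear of the head, and the cup untouched at (312,545). Correct by 2 mm and start raising.

>>> jog_arm([
  {"delta_rot": [0.4,0,0.3],"linear": [0,-0.0023,0.0009],"grip": 0.0},
  {"delta_rot": [0,0,0],"linear": [0,0,0],"grip": 0.0},
  {"delta_rot": [0,0,0],"linear": [-0.0027,0,-0.003],"grip": 0.0},
  {"delta_rot": [0,0,0],"linear": [-0.0027,0,-0.003],"grip": 0.0},
  {"delta_rot": [0,0,0],"linear": [-0.0027,0,-0.003],"grip": 0.0},
  {"delta_rot": [0,0,0],"linear": [-0.0027,0,-0.003],"grip": 0.0},
  {"delta_rot": [0,0,0],"linear": [-0.0013,0,-0.0015],"grip": 0.0},
  {"delta_rot": [0,0,0],"linear": [0,0,0],"grip": 0.0},
])

```text
t: 14.35
tool_pos: [0.5142, -0.3286, 0.1486]
tool_rot: [1.298, 2.103, -0.481]
contact_force: [0.3, -0.4, -2.3]
opening: 0.0249
grip_force: 115.0
```

```bash
python3 -c "
from h import *
planpf([.5646,-.4314,.170],117,1)"
```

```text
pf now [ 0.5643 -0.4338  0.1708] haz 116.87 z [-0.003  0.001  1.   ]
t 14.35 q [-0.5  -0.3   2.15 -0.58  0.74 -0.64] F [ 0.3 -0.4 -2.3] M [ 0.95  0.37 -0.  ] open 0.0249 TCP goal [ 0.5142 -0.3262  0.1481]
 rot [0.03, 0.13, -0.2] lin [0.0019, 0.001, -0.001]
```

>>> jog_arm([
  {"delta_rot": [0,0,0],"linear": [0.001,0.0007,-0.001],"grip": 0.0},
  {"delta_rot": [0,0,0],"linear": [-0.0013,0,-0.0015],"grip": 0.0},
  {"delta_rot": [0,0,0],"linear": [-0.0013,0,-0.0015],"grip": 0.0},
  {"delta_rot": [0,0,0],"linear": [-0.0013,0,-0.0015],"grip": 0.0},
  {"delta_rot": [0,0,0],"linear": [-0.0013,0,-0.0015],"grip": 0.0},
  {"delta_rot": [0,0,0],"linear": [0,0,0],"grip": 0.0},
])

```text
t: 14.95
tool_pos: [0.5139, -0.3269, 0.1563]
tool_rot: [1.298, 2.103, -0.481]
contact_force: [-0.8, -0.1, -2.8]
opening: 0.0247
grip_force: 115.0
```

```bash
python3 -c "
from h import *
planpf([.5646,-.4314,.183],117,1)"
```

```text
pf now [ 0.564  -0.4321  0.1784] haz 116.86 z [-0.003  0.001  1.   ]
t 14.95 q [-0.5  -0.31  2.15 -0.58  0.75 -0.65] F [-0.8 -0.1 -2.8] M [ 0.86  0.42 -0.07] open 0.0247 TCP goal [ 0.5142 -0.3262  0.1611]
 rot [0.01, 0.11, -0.19] lin [-0.0028, 0.0006, -0.0038]
```

>>> jog_arm([
  {"delta_rot": [0,0,0],"linear": [-0.001,0,-0.0011],"grip": 0.0},
  {"delta_rot": [0,0,0],"linear": [-0.001,0,-0.0011],"grip": 0.0},
  {"delta_rot": [0,0,0],"linear": [-0.001,0,-0.0011],"grip": 0.0},
  {"delta_rot": [0,0,0],"linear": [0,0,0],"grip": 0.0},
])

```text
t: 15.35
tool_pos: [0.5138, -0.3269, 0.1606]
tool_rot: [1.298, 2.103, -0.481]
contact_force: [-1.0, -0.1, -2.5]
opening: 0.0247
grip_force: 115.0
```

```bash
python3 -c "
from h import *
planpf([.5646,-.4314,.183],117,1)"
```

```text
pf now [ 0.564  -0.4321  0.1827] haz 116.87 z [-0.003  0.     1.   ]
t 15.35 q [-0.5  -0.32  2.14 -0.57  0.76 -0.65] F [-1.  -0.1 -2.5] M [ 0.85  0.51 -0.14] open 0.0247 TCP goal [ 0.5142 -0.3262  0.1611]
 rot [0.01, 0.1, -0.18] lin [-0.0, 0.0006, -0.0006]
```

>>> jog_arm([
  {"delta_rot": [0,0,0],"linear": [-0.0007,0,-0.0007],"grip": 0.0},
  {"delta_rot": [0,0,0],"linear": [-0.0007,0,-0.0007],"grip": 0.0},
  {"delta_rot": [0,0,0],"linear": [0,0,0],"grip": 0.0},
])

```text
t: 15.65
tool_pos: [0.5137, -0.3268, 0.1621]
tool_rot: [1.298, 2.104, -0.481]
contact_force: [-0.8, -0.9, -3.4]
opening: 0.0249
grip_force: 115.0
```

```bash
python3 -c "
from h import *
planpf([.5646,-.4314,.1835],130,2)"
```

```text
pf now [ 0.5639 -0.4321  0.1842] haz 116.87 z [-0.002  0.     1.   ]
t 15.65 q [-0.5  -0.32  2.14 -0.57  0.76 -0.66] F [-0.8 -0.9 -3.4] M [0.96 0.51 0.02] open 0.0249 TCP goal [ 0.4918 -0.3403  0.1616]
 rot [-4.32, 0.1, -4.94] lin [-0.0001, -0.0129, 0.0003]
 rot [-4.32, 0.1, -4.94] lin [-0.0002, -0.0129, 0.0003]
```

>>> jog_arm([
  {"delta_rot": [0,0,0],"linear": [-0.0007,0,-0.0007],"grip": 0.0},
  {"delta_rot": [0,0,0],"linear": [-0.0007,0,-0.0007],"grip": 0.0},
  {"delta_rot": [0,0,0],"linear": [0,0,0],"grip": 0.0},
])

```text
t: 15.95
tool_pos: [0.5133, -0.3266, 0.163]
tool_rot: [1.299, 2.106, -0.481]
contact_force: [1.5, -0.8, -7.2]
opening: 0.0246
grip_force: 114.6
```

```bash
python3 chk.py; python3 -c "
from h import *
planpf([.5646,-.4314,.185],130,3)"
```

```text
bowl in pf frame 69 [-0.0013  0.0028] world offs [0.0019 0.0024] z range [-0.003  0.052]
collar 417 [ 0.5655 -0.4328]
pf now [ 0.5635 -0.4319  0.1849] haz 116.87 z [-0.001 -0.001  1.   ]
t 16.0 q [-0.5  -0.32  2.14 -0.56  0.77 -0.66] F [ 2.7 -1.  -7.1] M [1.62 0.8  0.21] open 0.0247 TCP goal [ 0.4918 -0.3403  0.1631]
 rot [-2.89, 0.03, -3.29] lin [-0.0002, -0.0085, 0.0]
 rot [-2.89, 0.03, -3.29] lin [-0.0002, -0.0085, 0.0]
 rot [-2.89, 0.03, -3.29] lin [-0.0002, -0.0085, 0.0001]
```

>>> jog_arm([
  {"delta_rot": [-1.45,0,-1.65],"linear": [0,-0.0042,0],"grip": 0.0},
  {"delta_rot": [-1.45,0,-1.65],"linear": [0,-0.0042,0],"grip": 0.0},
  {"delta_rot": [-1.45,0,-1.65],"linear": [0,-0.0042,0],"grip": 0.0},
  {"delta_rot": [-1.45,0,-1.65],"linear": [0,-0.0042,0],"grip": 0.0},
  {"delta_rot": [0,0,0],"linear": [0,0,0],"grip": 0.0},
])

```text
t: 16.5
tool_pos: [0.4977, -0.3357, 0.1628]
tool_rot: [1.128, 2.184, -0.419]
contact_force: [-0.3, 0.5, -6.3]
opening: 0.0247
grip_force: 114.7
```

```bash
python3 -c "
from h import *
planpf([.5640,-.4318,.185],145,4)"
```

```text
pf now [ 0.5632 -0.4322  0.1848] haz 125.54 z [-0.     0.001  1.   ]
t 16.5 q [-0.6  -0.41  2.21 -0.36  0.68 -1.01] F [-0.3  0.5 -6.3] M [1.52 1.19 0.06] open 0.0247 TCP goal [ 0.4701 -0.3626  0.1631]
 rot [-3.24, 0.06, -3.63] lin [-0.0003, -0.0097, 0.0]
 rot [-3.24, 0.06, -3.63] lin [-0.0003, -0.0097, 0.0]
 rot [-3.24, 0.06, -3.63] lin [-0.0003, -0.0097, 0.0]
 rot [-3.24, 0.06, -3.63] lin [-0.0003, -0.0097, 0.0001]
```

>>> jog_arm([
  {"delta_rot": [-1.62,0,-1.82],"linear": [-0.0001,-0.0048,0],"grip": 0.0},
  {"delta_rot": [-1.62,0,-1.82],"linear": [-0.0001,-0.0048,0],"grip": 0.0},
  {"delta_rot": [-1.62,0,-1.82],"linear": [-0.0001,-0.0048,0],"grip": 0.0},
  {"delta_rot": [-1.62,0,-1.82],"linear": [-0.0001,-0.0048,0],"grip": 0.0},
  {"delta_rot": [-1.62,0,-1.82],"linear": [-0.0001,-0.0048,0],"grip": 0.0},
  {"delta_rot": [-1.62,0,-1.82],"linear": [-0.0001,-0.0048,0],"grip": 0.0},
  {"delta_rot": [-1.62,0,-1.82],"linear": [-0.0001,-0.0048,0],"grip": 0.0},
  {"delta_rot": [0,0,0],"linear": [0,0,0],"grip": 0.0},
])

```text
t: 17.3
tool_pos: [0.474, -0.3594, 0.1636]
tool_rot: [0.782, 2.302, -0.29]
contact_force: [0.2, -0.2, -5.9]
opening: 0.0246
grip_force: 114.7
```

```bash
python3 -c "
from h import *
planpf([.5636,-.4318,.185],164,5)"
```

```text
pf now [ 0.565  -0.4324  0.1859] haz 142.61 z [-0.001  0.004  1.   ]
t 17.3 q [-0.85 -0.49  2.26  0.22  0.66 -1.89] F [ 0.2 -0.2 -5.9] M [ 0.92  1.34 -0.13] open 0.0246 TCP goal [ 0.4523 -0.397   0.1631]
 rot [-2.87, 0.08, -3.17] lin [0.0002, -0.0088, -0.0001]
 rot [-2.87, 0.08, -3.17] lin [0.0002, -0.0087, -0.0001]
 rot [-2.87, 0.08, -3.17] lin [0.0002, -0.0087, -0.0001]
 rot [-2.87, 0.08, -3.17] lin [0.0002, -0.0087, -0.0001]
 rot [-2.87, 0.08, -3.17] lin [0.0002, -0.0087, -0.0001]
```

>>> jog_arm([
  {"delta_rot": [-1.43,0,-1.58],"linear": [0,-0.0044,0],"grip": 0.0},
  {"delta_rot": [-1.43,0,-1.58],"linear": [0,-0.0044,0],"grip": 0.0},
  {"delta_rot": [-1.43,0,-1.58],"linear": [0,-0.0044,0],"grip": 0.0},
  {"delta_rot": [-1.43,0,-1.58],"linear": [0,-0.0044,0],"grip": 0.0},
  {"delta_rot": [-1.43,0,-1.58],"linear": [0,-0.0044,0],"grip": 0.0},
  {"delta_rot": [-1.43,0,-1.58],"linear": [0,-0.0044,0],"grip": 0.0},
  {"delta_rot": [-1.43,0,-1.58],"linear": [0,-0.0044,0],"grip": 0.0},
  {"delta_rot": [0,0,0],"linear": [0,0,0],"grip": 0.0},
])

```text
t: 18.1
tool_pos: [0.4588, -0.3857, 0.1633]
tool_rot: [0.473, 2.369, -0.171]
contact_force: [-0.5, -0.1, -6.0]
opening: 0.0248
grip_force: 114.8
```

```bash
python3 chk.py
python3 - <<'E'
from h import *
planpf([.5646,-.4320,.185],164,2)
# brewer yaw from top and scene: head right side plane / neck direction
z=np.load('scene.npz');P=z['P']
p=P[222:244,385:470].reshape(-1,3);p=p[(p[:,2]>.305)&(p[:,2]<.355)]
for _ in range(5):
    A=np.c_[p[:,0],np.ones(len(p))];c=np.linalg.lstsq(A,p[:,1],rcond=None)[0];r=p[:,1]-A@c;p=p[abs(r)<.004]
print('headR yaw',np.degrees(np.arctan(c[0])),len(p))
z=np.load('top.npz');P=z['P'].reshape(-1,3);p=P[(abs(P[:,2]-.34)<.03)&(P[:,1]<-.28)&(P[:,1]>-.5)&(P[:,0]<.47)&(P[:,0]>.38)]
for _ in range(5):
    A=np.c_[p[:,1],np.ones(len(p))];c=np.linalg.lstsq(A,p[:,0],rcond=None)[0];r=p[:,0]-A@c;p=p[abs(r)<.004]
print('front yaw',-np.degrees(np.arctan(c[0])),len(p),p.min(0),p.max(0))
E
```

```text
bowl in pf frame 63 [-0.0018  0.0017] world offs [-0.0011  0.0023] z range [-0.002  0.06 ]
collar 435 [ 0.5655 -0.4327]
pf now [ 0.5656 -0.4325  0.186 ] haz 157.53 z [-0.005  0.004  1.   ]
t 18.15 q [-1.05 -0.43  2.22  0.6   0.82 -2.52] F [-1.3 -1.7 -5.2] M [ 0.51  1.57 -0.35] open 0.0249 TCP goal [ 0.4533 -0.3972  0.1631]
 rot [-2.2, 0.19, -2.37] lin [0.0005, -0.0065, -0.0003]
 rot [-2.2, 0.19, -2.37] lin [0.0005, -0.0065, -0.0003]
headR yaw -16.02478933868346 1104
front yaw -18.932789295690576 302 [ 0.41112431 -0.44393417  0.31048664] [ 0.4508287  -0.33639332  0.3699664 ]
```

>>> jog_arm([
  {"delta_rot": [-1.35,0,-1.45],"linear": [0,-0.004,0],"grip": 0.0},
  {"delta_rot": [-1.35,0,-1.45],"linear": [0,-0.004,0],"grip": 0.0},
  {"delta_rot": [-1.35,0,-1.45],"linear": [0,-0.004,0],"grip": 0.0},
  {"delta_rot": [0,0,0],"linear": [0,0,0],"grip": 0.0},
])

```text
t: 18.55
tool_pos: [0.455, -0.3965, 0.1632]
tool_rot: [0.349, 2.385, -0.121]
contact_force: [-0.2, -0.7, -5.9]
opening: 0.0254
grip_force: 114.7
```

```bash
python3 -c "
from h import *
planpf([.5646,-.4320,.182],164,1)
print(tool()[:3,:3].T@np.array([0,0,-1]))"
```

```text
pf now [ 0.5658 -0.4323  0.1859] haz 163.52 z [-0.006  0.002  1.   ]
t 18.55 q [-1.11 -0.37  2.18  0.68  0.91 -2.7 ] F [-0.2 -0.7 -5.9] M [ 0.38  1.62 -0.03] open 0.0254 TCP goal [ 0.4533 -0.3972  0.1601]
 rot [-0.32, 0.39, -0.36] lin [0.0032, -0.0011, 0.0014]
[ 0.67009953 -0.00945148  0.74221108]
```

>>> jog_arm([
  {"delta_rot": [0,0,0],"linear": [0.0007,0,0.0007],"grip": 0.0},
  {"delta_rot": [0,0,0],"linear": [0.0007,0,0.0007],"grip": 0.0},
  {"delta_rot": [0,0,0],"linear": [0.0003,0,0.0004],"grip": 0.0},
  {"delta_rot": [0,0,0],"linear": [0,0,0],"grip": 0.0},
])

```text
t: 18.95
tool_pos: [0.4557, -0.3964, 0.1623]
tool_rot: [0.348, 2.382, -0.121]
contact_force: [0.3, -0.1, -2.4]
opening: 0.025
grip_force: 114.9
```

```bash
python3 -c "
from h import *
planpf([.5646,-.4320,.182],164,1)"
```

```text
pf now [ 0.5665 -0.432   0.1854] haz 163.56 z [-0.01   0.003  1.   ]
t 18.95 q [-1.11 -0.37  2.18  0.69  0.9  -2.71] F [ 0.3 -0.1 -2.4] M [ 0.24  0.91 -0.08] open 0.025 TCP goal [ 0.4533 -0.3972  0.1601]
 rot [-0.29, 0.61, -0.33] lin [0.003, -0.0015, 0.0002]
```

>>> jog_arm([
  {"delta_rot": [0,0,0],"linear": [0.0004,0,0.0005],"grip": 0.0},
  {"delta_rot": [0,0,0],"linear": [0.0004,0,0.0005],"grip": 0.0},
  {"delta_rot": [0,0,0],"linear": [0,0,0],"grip": 0.0},
])

```text
t: 19.25
tool_pos: [0.4556, -0.3964, 0.1607]
tool_rot: [0.348, 2.382, -0.121]
contact_force: [-0.1, 1.1, -1.9]
opening: 0.0246
grip_force: 114.9
```

>>> jog_arm([
  {"delta_rot": [0,0,0],"linear": [0,0,0],"grip": 0.022},
  {"delta_rot": [0,0,0],"linear": [0,0,0],"grip": 0.028},
  {"delta_rot": [0,0,0],"linear": [0,0,0],"grip": 0.035},
  {"delta_rot": [0,0,0],"linear": [0,0,0],"grip": 0.045},
  {"delta_rot": [0,0,0],"linear": [0,0,0],"grip": 0.055},
  {"delta_rot": [0,0,0],"linear": [0,0,0],"grip": 0.06},
  {"delta_rot": [0,0,0],"linear": [0,0,0],"grip": 0.06},
], newtons=40)

```text
t: 19.95
tool_pos: [0.4553, -0.3963, 0.16]
tool_rot: [0.348, 2.383, -0.12]
contact_force: [-0.5, 0.2, -0.3]
opening: 0.06
grip_force: 0.0
```

Run:
```python
from h import *
plan([.4557,-.3964,.1623])
im,d,P=cloud('wrist');save('w7',im);q=im.astype(int)
o=ctrl.get_obs();R=Ro.from_rotvec(o['tool_rot']).as_matrix();T=(P-o['tool_pos'])@R
m=(abs(T[...,1])<.02)&(q.max(2)<120)&(T[...,2]>-.095)&(P[...,2]>.17)&(P[...,2]<.25)&(T[...,0]>-.06)&(T[...,0]<.03);k=P[m]
if len(k)>20:
    V=np.linalg.svd(k-k.mean(0),full_matrices=False)[2][0];V*=-np.sign(V[0]);print(len(k),k.mean(0).round(4),V.round(3),np.degrees(np.arctan2(V[1],V[0])),'y',T[m][:,1].min(),T[m][:,1].max())
```

```text
t 19.95 p [ 0.4553 -0.3963  0.16  ] q [-1.11 -0.37  2.18  0.69  0.9  -2.71] F [-0.5  0.2 -0.3] open 0.06 grip 0.0
shift first (tool): [-0.0018  0.     -0.0014] | 0.002  rot: [0. 0. 0.]  shift after rot: [-0.0018  0.     -0.0014]
5126 [ 0.413  -0.3857  0.2092] [-0.951  0.287 -0.115] 163.2357120993619 y -0.01426602540080314 0.011477310827983407
```

>>> jog_arm([
  {"delta_rot": [0,0,0],"linear": [0,0.001,-0.01],"grip": 0.06},
  {"delta_rot": [0,0,0],"linear": [0,0,-0.015],"grip": 0.06},
  {"delta_rot": [0,0,0],"linear": [0,0,-0.015],"grip": 0.06},
  {"delta_rot": [0,0,0],"linear": [0,0,-0.015],"grip": 0.06},
  {"delta_rot": [0,0,0],"linear": [0,0,-0.015],"grip": 0.06},
  {"delta_rot": [0,0,0],"linear": [0,0,-0.01],"grip": 0.06},
  {"delta_rot": [0,0,0],"linear": [0,0,0],"grip": 0.06},
  {"delta_rot": [0,0,0],"linear": [0,0,0],"grip": 0.06},
])

```text
t: 20.8
tool_pos: [0.4037, -0.3808, 0.2194]
tool_rot: [0.348, 2.383, -0.121]
contact_force: [-0.5, 0.0, -0.5]
opening: 0.0601
grip_force: 0.0
```

```bash
python3 - <<'E'
from h import *
from scipy.optimize import least_squares
plan([.4557,-.3964,.1623])
for n in('wrist','scene'):
    im,d,P=cloud(n);q=im.astype(int)
    if n=='wrist': save('w8',im)
    # grip: within brewer-handle corridor
    a=np.radians(163.5);D=np.array([np.cos(a),np.sin(a)]);r=P[...,:2]-[.5646,-.4318];s=r@D;l=r@np.array([-D[1],D[0]])
    m=(s>.085)&(s<.183)&(abs(l)<.02)&(P[...,2]>.17)&(P[...,2]<.235)&(q.max(2)<110);k=P[m];s_=s[m];l_=l[m]
    if len(k)>10:
        for lo in np.arange(.085,.185,.025):
            j=(s_>=lo)&(s_<lo+.025)
            if j.sum()>5: print(n,lo.round(3),j.sum(),'l mid',((l_[j].min()+l_[j].max())/2).round(4),'top z',np.percentile(k[j,2],97).round(4),'bot',np.percentile(k[j,2],3).round(4))
E
python3 chk.py
```

```text
t 20.8 p [ 0.4037 -0.3808  0.2194] q [-1.21 -0.56  2.22  0.66  1.1  -2.68] F [-0.5  0.  -0.5] open 0.0601 grip 0.0
shift first (tool): [-0.0019 -0.0009  0.0787] | 0.079  rot: [0. 0. 0.]  shift after rot: [-0.0019 -0.0009  0.0787]
wrist 0.085 363 l mid -0.001 top z 0.216 bot 0.2108
wrist 0.11 476 l mid -0.0012 top z 0.2147 bot 0.2091
wrist 0.135 620 l mid -0.0012 top z 0.2136 bot 0.208
wrist 0.16 1185 l mid -0.0015 top z 0.2124 bot 0.1941
scene 0.085 133 l mid 0.0017 top z 0.2165 bot 0.1935
scene 0.11 133 l mid 0.0017 top z 0.2151 bot 0.1919
scene 0.135 137 l mid -0.0002 top z 0.2133 bot 0.1901
scene 0.16 126 l mid -0.0006 top z 0.2122 bot 0.1893
bowl in pf frame 141 [ 0.0379 -0.0097] world offs [ 0.0336 -0.02  ] z range [-0.01   0.034]
collar 433 [ 0.5656 -0.4326]
```

View pics/c.png

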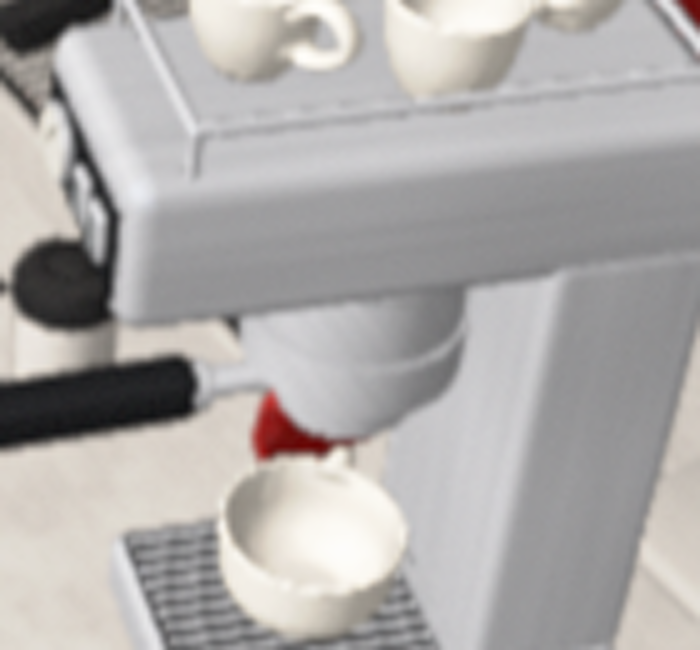

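The portafilter hangs in the group with its handle out to the front (grip at (90,395) in the crop), drooping about 2.8° at azimuth 163°. The cup is in place at (312,545) and the hand is clear. That was the tenth and last picture.

```bash
python3 -c "
from station import ctrl
print(ctrl.finish_job())"
```

```text
the job is handed in; nothing more can be done
None
```

I handed the job in at about 21 s of the 67 s allowed, and no verdict came back: the tamper stands upright on the mat, and the portafilter hangs by its lugs in the slim machine's group, drooping about 3° with its handle within about 1° of straight out and the cup still in place.

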